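# Latch the lid of the wooden tray box

### The job

Close up the wooden tray box on the table with its draw latch: bring the steel loop over the hooked keeper on the sliding lid and draw it back under the hook, then press the lever over past centre until it lies fully flat and the lid is pulled tightly shut. Press the flat lever home with a firm, steady push of about 15 N for a second, but never push on it with more than about 25 N; leave the sugar bowl, jam jar, plates and scoop where they are, and let go of the latch at the end.

Things in the scene. Friction and masses are not known exactly. Their poses are not given: they have to be found in the camera images.
- box: Box of two stacked pale wooden trays, 260 x 160 mm, 90 mm tall; fixed. Origin: centre of the underside. x: along the 260 mm length, from latch to lid (latch line, mid-width); y: along the width; z up. At the -x end 110 mm of the top is a fixed deck with the latch; the other 150 mm is a sliding lid, level with the deck.
- lid (a joint): How far the lid has slid open along the box's +x, m: 0 = shut against the deck, 0.030 = end stop. Starts 4 to 11 mm open. About 3 N of friction. It carries the keeper; pulling the keeper towards the latch draws it shut.
- keeper (a point): Foot of the hooked keeper, moves with the lid, axes as the box: on the lid's top, in the outer (+x) face of the keeper's post. Post 6 mm (x, to the -x side of this point) x 16 mm (y), 22 mm tall; a lip on it, 18 to 22 mm above the lid, reaches 6 mm out to +x. The loop's bar must go down beyond the lip, then back under it, against the post.
- latch_foot (a point): On the deck's surface under the lever's pivot, axes as the box. The latch plate (62 mm long, to -x; 26 wide, 10 thick) stands on rubber packing of unknown thickness, 0 to 14 mm; the lever's pivot lies straight above this point at 18 mm + packing, so the height of the flat lever must be felt.
- lever (a joint): Angle of the steel latch lever about its pivot (axis: box's y), rad: 0 = flat, pointing to the box's -x; 1.57 upright; up to 2.6, leaning towards the keeper. Plate 26 mm wide, 5 mm thick, 6 to 56 mm from the pivot, which lies in the plane of its underside (as seen when flat); push on the other face. Starts at 1.5 to 1.9. Stiff hinge (0.06 N m): stays where left.
- lever_rest (a point): On the deck below the flat lever, 45 mm to -x of latch_foot: press on the lever above this point. With the loop hooked, closing takes up to about 8 N there; dead centre lies at about 0.06 to 0.23 rad, but it need not go flat by itself just past it: press until it stops on its plate, then seat it with about 15 N. Its screws stand at most 25 N of push.
- bar (a point): Middle of the loop's end bar: steel, 6 mm thick, 36 mm along the box's y. Site's x: along the loop, away from the lever. The loop, a wire frame 36 mm wide, 90 mm long, inside width 30 mm, is hinged on the lever 18 mm from its pivot; lever and loop follow as the bar is moved. Its hinge is stiff. Spring: bar stretches out 1 mm per 10 N. Hooked: bar 3 mm beyond keeper in x, 3 to 15 mm above it.
- tab (a point): Centre of the loop's grip tab: steel disc 16 mm across, 12 mm thick, flat faces towards the box's +y and -y, to be pinched there; it can turn between the fingers. It stands on a stem 12 mm beyond the bar and 30 mm above it (square to the loop's plane), and is for lifting, carrying and lowering the loop.
- sugar_bowl: White ceramic sugar bowl with lid, 92 mm across, 94 mm tall; origin at the centre of its foot. Bystander.
- jam_jar: Glass jam jar with clip-lock lid, 80 mm across, 112 mm tall; origin at the centre of its foot. Bystander.
- plates: Two stacked green melamine plates, 180 mm across, 22 mm tall; origin at the centre underneath. Bystander.
- scoop: Steel coffee scoop, bowl 44 mm across and 24 mm tall with a 100 mm handle to its -x; origin under the bowl. Bystander.

How it is judged:
By the outcome, as a careful person would: the job done as asked, in the order asked, and still so for the second after the job is handed in, with the robot touching nothing.
It also fails if it takes over 67 s, if anything falls off the work surface, if the arm or the gripper's body presses on something with over 40 N, if the wrist force passes 120 N, or if a joint passes its speed limit or range.

### The arm

A 7-joint arm with a two-finger parallel gripper is mounted at the origin on the work surface. World frame = base frame: x ahead of the robot, y to its left, z up, the work surface at z = 0. Lengths are in m, angles in rad, forces in N, time in s.
With the tool pointing down it reaches from about 0.425 to 0.875 m from the base axis. Payload 8.4 kg.
Tool frame: the origin (TCP) lies midway between the tips of the shut fingers; the grasp point (between the pads) lies 19 mm behind it; z points along the fingers, x is the direction in which the jaws open and shut, and the axes are right-handed (so a half turn about z gives the same grasp; the last joint's range is limited). The gripper opens to 87 mm and grips with 3 to 60 N. Pads are 19 mm wide; open, the fingers measure 117 mm over their backs; the gripper's body (75 mm by 190 mm) begins 51 mm behind the grasp point.
Start: joints at [1.033, 0.333, 0.04, 1.465, -0.013, 1.343, -0.059], TCP at [0.276, -0.588, 0.223] pointing down, gripper open.
Joint ranges: [-2.58, 2.58], [-0.38, 2.09], [-1.3, 1.39], [0.25, 2.4], [-1.5, 4.64], [0.08, 2.09], [-2.65, 2.65]. Speed limits (rad/s): [2.22, 2.22, 2.79, 2.79, 3.14, 3.14, 3.14].

### API

Orientations are given as a 3x3 rotation matrix whose columns are the frame's x, y, z axes.
In Python, from station import status, read_camera, camera_info, r gives the robot as it stands. The module is installed in compiled form; this text tells all that it offers.
- The arm moves only by the tool servo_tool, never from a script. Its argument "commands" is a list of rows, each an object of numbers: "x", "y", "z": the shift along the world's x, y, z in m; "yaw": the turn about the world's z in rad; "jaw": the opening, from 0 (shut) to 1 (fully open). A call has exactly 8 rows; each row shifts and turns the commanded pose from where the row before left it; what a row does not reach is not made up. A row lasts 1/10 s, in which the tool goes at most 50 mm and 8.59 degrees, less where a joint would pass 70% of its speed; a pose out of reach is approached as far as the arm can. A call is refused whole if a number of a shift passes 0.05 or a number of a turn 0.15, either way. A call with a gripper value outside its range is refused whole. The fingers move at their own pace and stop on an object; the grip force is fixed at half the most. Time passes only in rows, so rows that do not move let the fingers close, or fill a call up. It gives the time, the measured TCP pose, the force and the opening at its end, in the units of the state.
- status.get_state(): the state, without advancing time (a new reading comes with each control period).
- read_camera(name): name is "scene" or "top" or "wrist"; returns the picture (480x640x3 uint8, red, green, blue); there is no depth.
- camera_info(name): a dict with "fx", "fy", "cx", "cy" (pixels), "extrinsics" (4x4, takes a point from camera to world coordinates); the wrist camera has in their place "hand_eye" (4x4, takes a point from camera to tool coordinates, whose origin is the TCP and whose axes are the tool frame's). Camera axes: x right, y up, looking along -z (the intrinsics and any distortion apply to the point x, -y, -z); pixel columns grow to the right and rows downward; lengths in m; the calibration is good to about 2 mm. A picture is of the moment at which its call begins: read the wrist's pose just before it. camera_info takes no time and is no camera call.
- r.hand_in(): hands the job in, once; it reports no verdict.
The state is a dict: "time_s": time; "joint_pos": joint angles; "joint_velocities": joint speeds; "effort": joint torques, N m; "tool_pos": TCP position; "orientation": TCP orientation; "force": force on the tool from outside, world axes, zero at the start; "moment": the same for the moment, N m; "finger_gap": opening from 0.0 (shut) to 1.0 (fully open).
Only numpy, scipy, OpenCV 4.12 (cv2) and the standard library are available. Lean on these libraries where they do the work, as an engineer would, in place of code of your own. Each camera call takes 0.05 s, during which the arm holds its last target.

## Working session

There is one attempt and no reset: what is moved stays moved. The work goes in short steps, Python scripts to look and compute and a tool call to move; the robot and the scene stay as the last step left them, time stands still between calls to the robot, and variables do not carry over. Pictures are saved under pics/ and viewed, and the job is handed in when it is done.

Besides the shell and the picture viewer there is one more tool, called after "Call:" as name(argument=value, ...), one argument or row to a line, values as JSON. servo_tool: Moves the arm, as the interface text tells. Its arguments: {"type":"object","properties":{"commands":{"type":"array","items":{"type":"object","properties":{"x":{"type":"number"},"y":{"type":"number"},"z":{"type":"number"},"yaw":{"type":"number"},"jaw":{"type":"number"}}}}},"required":["commands"]}

```bash
mkdir -p pics; python3 - <<'E'
from station import status, read_camera, camera_info, r
import cv2, numpy as np
np.set_printoptions(precision=4,suppress=True)
s=status.get_state()
for k,v in s.items(): print(k,np.array(v))
for n in ["scene","top","wrist"]:
    im=read_camera(n); cv2.imwrite(f"pics/{n}0.png",im[:,:,::-1]); print(n,camera_info(n))
E
```

```text
time_s 0.0
joint_pos [ 1.0328  0.3339  0.0399  1.4663 -0.0134  1.3433 -0.0585]
joint_velocities [-0.0007 -0.0006  0.0004 -0.0001  0.0018  0.0015  0.0002]
effort [  0.0003 -65.6361   1.3354 -40.3811  -0.0598   0.0448   0.0001]
tool_pos [ 0.2759 -0.588   0.2216]
orientation [[ 0.4248 -0.9053 -0.0008]
 [-0.9053 -0.4248  0.0015]
 [-0.0017  0.0001 -1.    ]]
force [-0.8859 -0.0718  0.8451]
moment [-0.0081  0.0331  0.0117]
finger_gap 1.0008870396095462
scene {'fx': 460.9179541784562, 'fy': 460.9179541784562, 'cx': 318.02933782484564, 'cy': 236.05313329525123, 'extrinsics': array([[-0.7269, -0.4511,  0.5178,  1.0407],
       [ 0.6864, -0.499 ,  0.529 ,  0.4821],
       [ 0.0198,  0.7399,  0.6724,  0.7169],
       [ 0.    ,  0.    ,  0.    ,  1.    ]])}
top {'fx': 486.7231888320902, 'fy': 486.7231888320902, 'cx': 320.41711458446633, 'cy': 234.06725054346245, 'extrinsics': array([[-0.001 ,  0.9784, -0.2067,  0.3447],
       [-1.    , -0.0012, -0.0006,  0.0023],
       [-0.0009,  0.2067,  0.9784,  1.136 ],
       [ 0.    ,  0.    ,  0.    ,  1.    ]])}
wrist {'fx': 353.8335790813927, 'fy': 353.8335790813927, 'cx': 316.3318639959865, 'cy': 237.14313919661737, 'hand_eye': array([[ 1.    , -0.0003,  0.0011, -0.0002],
       [ 0.    , -0.9686, -0.2485, -0.0669],
       [ 0.0011,  0.2485, -0.9686, -0.1625],
       [ 0.    ,  0.    ,  0.    ,  1.    ]])}
```

View pics/scene0.png

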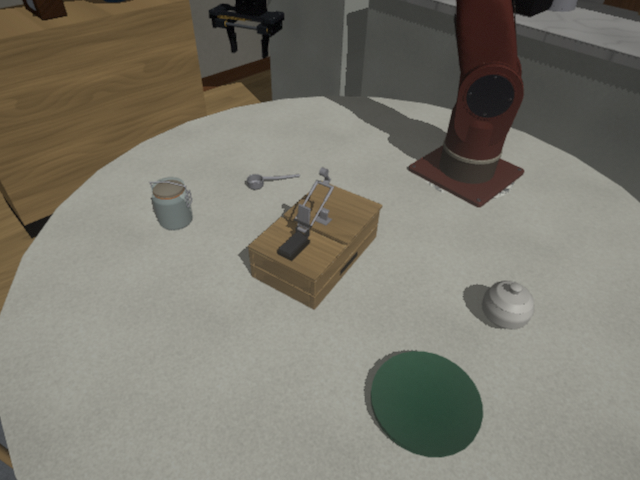

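View pics/top0.png

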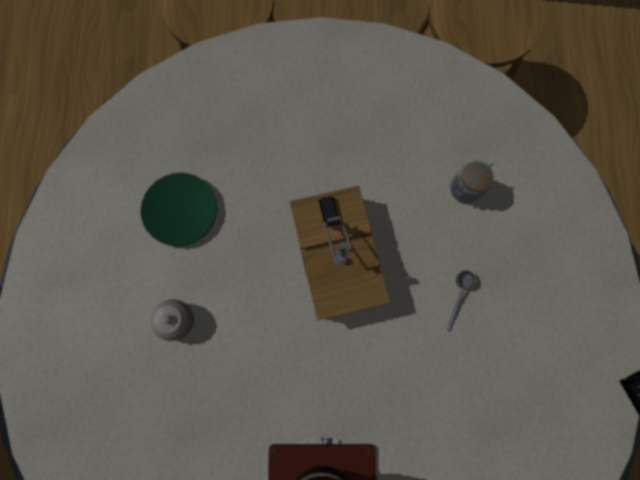

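```bash
python3 - <<'E'
import cv2
a=cv2.imread('pics/top0.png')[175:330,280:420]; cv2.imwrite('pics/topc.png',cv2.resize(a,None,fx=3.8*1,fy=3.8,interpolation=cv2.INTER_CUBIC))
a=cv2.imread('pics/scene0.png')[155:310,240:395]; cv2.imwrite('pics/scenec.png',cv2.resize(a,None,fx=3.8,fy=3.8,interpolation=cv2.INTER_CUBIC))
E
```

```text
(no output)
```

View pics/topc.png

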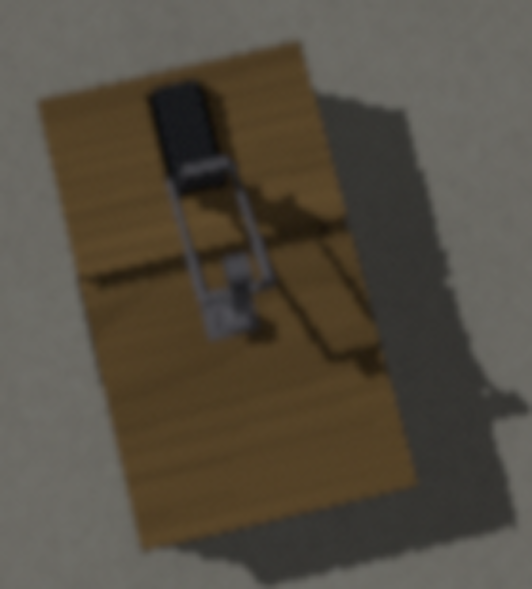

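View pics/scenec.png

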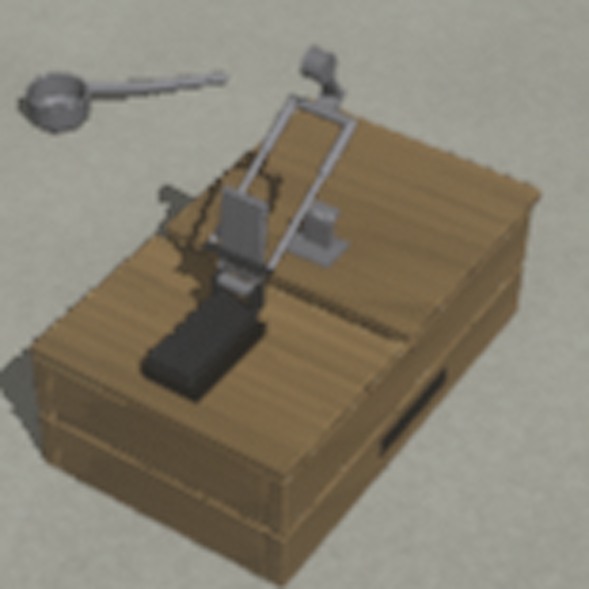

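```bash
cat > h.py <<'E'
import numpy as np, cv2
from scipy.optimize import least_squares
from station import status, read_camera, camera_info, r
np.set_printoptions(precision=4,suppress=True)
def cam(n,st=None):
    c=camera_info(n); K=(c['fx'],c['fy'],c['cx'],c['cy'])
    if n=='wrist':
        T=np.eye(4);T[:3,:3]=np.array(st['orientation']);T[:3,3]=st['tool_pos']; E=T@c['hand_eye']
    else: E=c['extrinsics']
    return K,np.array(E)
def proj(C,P):
    K,E=C; p=np.linalg.inv(E)@np.append(P,1); return np.array([K[2]+K[0]*p[0]/-p[2],K[3]+K[1]*(-p[1])/-p[2]])
def tri(obs):
    f=lambda X:np.concatenate([proj(C,X)-uv for C,uv in obs])
    s=least_squares(f,[0.6,0,0.15]); return s.x,s.fun
def box2w(b,P):
    c,s=np.cos(b[2]),np.sin(b[2]); return np.array([b[0]+c*P[0]-s*P[1],b[1]+s*P[0]+c*P[1],P[2]])
def w2box(b,P):
    c,s=np.cos(b[2]),np.sin(b[2]); d=np.array(P)-[b[0],b[1],0]; return np.array([c*d[0]+s*d[1],-s*d[0]+c*d[1],P[2]])
def fitbox(obs,b0=(0.6,0,3.0)):
    f=lambda b:np.concatenate([proj(C,box2w(b,P))-uv for C,P,uv in obs])
    s=least_squares(f,b0); return s.x,s.fun.reshape(-1,2)
E
python3 - <<'E'
from h import *
t=lambda u,v:np.array([280+u/3.8-.5,175+v/3.8-.5]); s=lambda u,v:np.array([240+u/3.8-.5,155+v/3.8-.5])
T=cam('top');S=cam('scene')
A=.13;B=.08
# box +x toward robot; +y of box = world -y approx (yaw~pi) -> image top right
obs=[(T,(-A,-B,.09),t(40,100)),(T,(-A,B,.09),t(300,42)),(T,(A,B,.09),t(415,485)),(T,(A,-B,.09),t(143,550)),
(S,(-A,B,.09),s(38,352)),(S,(-A,-B,.09),s(285,475)),(S,(A,-B,.09),s(540,195)),(S,(-A,-B,0),s(283,583)),(S,(-A,B,0),s(48,462)),(S,(A,-B,0),s(515,315))]
b,res=fitbox(obs); print(b,np.degrees(b[2])); print(res)
for n,a,c in [('tab',t(237,268),s(318,60)),('barL',t(207,302),s(350,122)),('barR',t(270,285),s(295,100))]:
    X,f=tri([(T,a),(S,c)]); print(n,X,f,w2box(b,X))
E
```

```text
[ 0.5317 -0.0369  3.3708] 193.13329040736235
[[ 0.0261  0.6209]
 [ 1.2489  0.1676]
 [ 0.7479 -2.8907]
 [-0.6372 -2.6662]
 [-0.9219 -2.753 ]
 [ 1.4782 -1.0953]
 [ 0.2569  0.1291]
 [ 1.2382  1.4945]
 [-0.0679 -0.6   ]
 [ 2.4579 -1.0464]]
tab [ 0.5185 -0.0396  0.2165] [ 0.6697 -0.559   0.8488  0.1876] [ 0.0134 -0.0003  0.2165]
barL [ 0.5074 -0.0255  0.1802] [ 0.7617 -0.6143  0.9451  0.1989] [ 0.0211 -0.0166  0.1802]
barR [ 0.5161 -0.0583  0.1808] [ 0.6029 -0.5086  0.7692  0.1726] [0.0201 0.0173 0.1808]
```

Call:
servo_tool(
  commands=[
    {"x":0.01,"y":0.03,"z":0.02,"yaw":-0.02},
    {"x":0.015,"y":0.04,"z":0.02,"yaw":-0.02},
    {"x":0.015,"y":0.04,"z":0.02,"yaw":-0.02},
    {"x":0.015,"y":0.04,"z":0.02,"yaw":-0.02},
    {"x":0.015,"y":0.04,"z":0,"yaw":-0.02},
    {"x":0.015,"y":0.04,"z":0,"yaw":-0.02},
    {"x":0.015,"y":0.04,"z":0,"yaw":-0.02},
    {"x":0.015,"y":0.04,"z":0,"yaw":-0.02},
  ],
)

```text
schema error: expected keys x, y, z, yaw, jaw
```

Call:
servo_tool(
  commands=[
    {"x":0.02,"y":0.04,"yaw":-0.02},
    {"x":0.02,"y":0.04,"yaw":-0.02},
    {"x":0.02,"y":0.04,"yaw":-0.01},
    {"x":0.02,"y":0.04},
    {"x":0.02,"y":0.04},
    {"x":0.02,"y":0.02},
    {"x":0.01,"y":0.01},
    {"x":0,"y":0},
  ],
)

```text
schema error: expected keys x, y, z, yaw, jaw
```

```bash
python3 - <<'E'
from h import *
s=status.get_state(); np.save('w1.npy',s,allow_pickle=True)
cv2.imwrite('pics/w1.png',read_camera('wrist')[:,:,::-1])
print(s['time_s'],s['tool_pos'],s['orientation'],s['force'],s['joint_pos'])
E
```

```text
0.15 [ 0.276  -0.5881  0.2218] [[ 0.4249 -0.9052 -0.0006]
 [-0.9052 -0.4249  0.0011]
 [-0.0013  0.0001 -1.    ]] [0.5075 1.0614 0.3398] [ 1.0328  0.3338  0.0398  1.4661 -0.0134  1.3433 -0.0585]
```

View pics/w1.png

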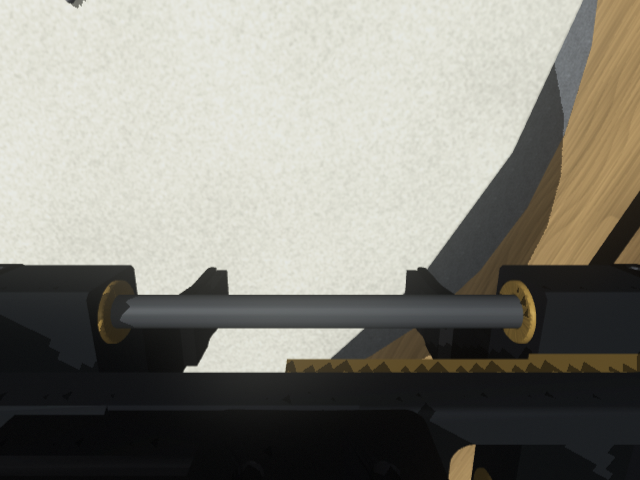

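Call:
servo_tool(
  commands=[
    {"x":0.01,"y":0.03,"z":0.02,"yaw":-0.02,"jaw":1},
    {"x":0.015,"y":0.04,"z":0.02,"yaw":-0.02,"jaw":1},
    {"x":0.015,"y":0.04,"z":0.02,"yaw":-0.02,"jaw":1},
    {"x":0.015,"y":0.04,"z":0.02,"yaw":-0.02,"jaw":1},
    {"x":0.015,"y":0.04,"z":0,"yaw":-0.02,"jaw":1},
    {"x":0.015,"y":0.04,"z":0,"yaw":-0.02,"jaw":1},
    {"x":0.015,"y":0.04,"z":0,"yaw":-0.02,"jaw":1},
    {"x":0.015,"y":0.04,"z":0,"yaw":-0.02,"jaw":1},
  ],
)

```text
time_s: 1.0
tool_pos: [0.3914, -0.2767, 0.3026]
orientation: [[0.274, -0.962, 0.0], [-0.962, -0.274, -0.0], [0.0, -0.0, -1.0]]
force: [1.0, 0.1, -0.8]
finger_gap: 1.004
```

Call:
servo_tool(
  commands=[
    {"x":0.02,"y":0.04,"z":0,"yaw":-0.02,"jaw":1},
    {"x":0.02,"y":0.04,"z":0,"yaw":-0.02,"jaw":1},
    {"x":0.02,"y":0.04,"z":0,"yaw":-0.01,"jaw":1},
    {"x":0.02,"y":0.04,"z":0,"yaw":0,"jaw":1},
    {"x":0.02,"y":0.04,"z":0,"yaw":0,"jaw":1},
    {"x":0.02,"y":0.03,"z":0,"yaw":0,"jaw":1},
    {"x":0.01,"y":0.01,"z":0,"yaw":0,"jaw":1},
    {"x":0,"y":0,"z":0,"yaw":0,"jaw":1},
  ],
)

```text
time_s: 1.8
tool_pos: [0.5217, -0.0368, 0.3022]
orientation: [[0.23, -0.973, -0.001], [-0.973, -0.23, 0.001], [-0.001, 0.0, -1.0]]
force: [-0.2, -1.3, 0.3]
finger_gap: 1.002
```

```bash
python3 - <<'E'
from h import *
s=status.get_state(); np.save('w1.npy',s,allow_pickle=True)
cv2.imwrite('pics/w2.png',read_camera('wrist')[:,:,::-1])
print(s['time_s'],s['tool_pos'],s['orientation'],s['force'],s['joint_pos'])
E
```

```text
1.8 [ 0.5217 -0.0368  0.3022] [[ 0.2299 -0.9732 -0.0005]
 [-0.9732 -0.2299  0.0008]
 [-0.0009  0.0004 -1.    ]] [-0.229  -1.3406  0.2655] [ 0.4397  0.0715 -0.4768  1.6232  0.0322  1.4554 -1.3786]
```

View pics/w2.png

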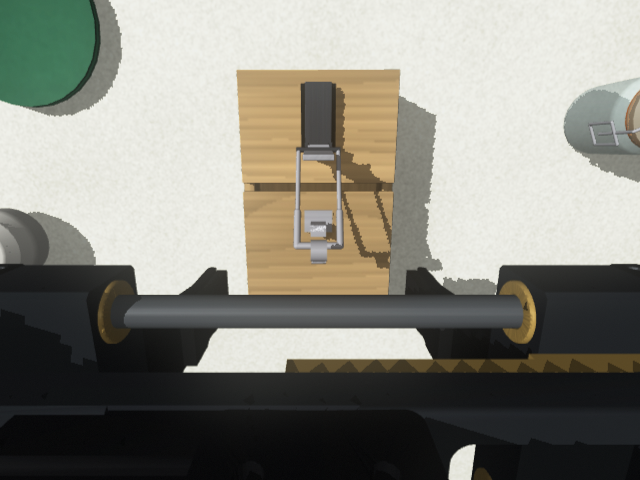

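```bash
python3 - <<'E'
import cv2
a=cv2.imread('pics/w2.png'); 
cv2.imwrite('pics/w2c.png',cv2.resize(a[60:170,230:410],None,fx=4.4,fy=4.4,interpolation=cv2.INTER_CUBIC))
cv2.imwrite('pics/w2d.png',cv2.resize(a[165:275,230:410],None,fx=4.4,fy=4.4,interpolation=cv2.INTER_CUBIC))
E
```

```text
(no output)
```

View pics/w2c.png

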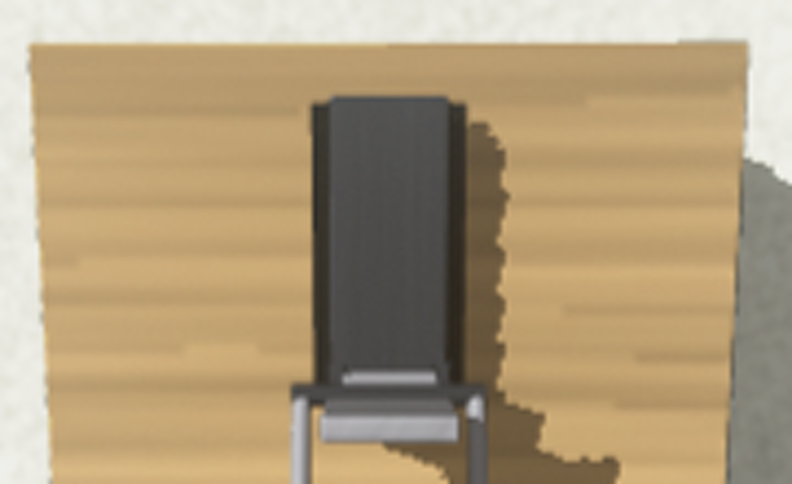

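View pics/w2d.png

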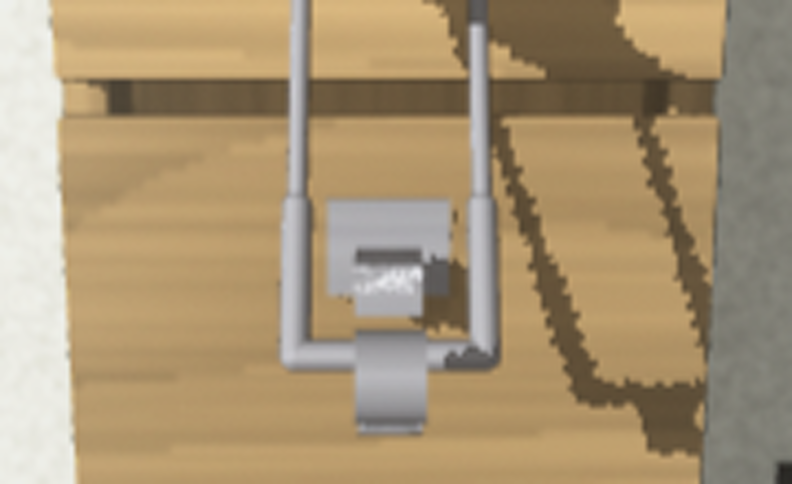

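```bash
cat >> h.py <<'E'
def ray(C,uv,z):
    K,E=C; d=E[:3,:3]@np.array([(uv[0]-K[2])/K[0],-(uv[1]-K[3])/K[1],-1]); o=E[:3,3]; return o+d*(z-o[2])/d[2]
E
python3 - <<'E'
from h import *
st=np.load('w1.npy',allow_pickle=True).item(); W=cam('wrist',st)
t=lambda u,v:np.array([280+u/3.8-.5,175+v/3.8-.5]); s=lambda u,v:np.array([240+u/3.8-.5,155+v/3.8-.5])
a=lambda u,v:np.array([230+u/4.4-.5,60+v/4.4-.5]); c=lambda u,v:np.array([230+u/4.4-.5,165+v/4.4-.5])
T=cam('top');S=cam('scene')
A=.13;B=.08
obs=[(W,(-A,-B,.09),a(32,45)),(W,(-A,B,.09),a(747,45)),(W,(-.02,-B,.09),c(54,79)),(W,(-.02,B,.09),c(725,79))]
b,res=fitbox(obs); print('wrist box',b); print(res)
np.save('box.npy',b)
b2,res=fitbox([(T,(-A,-B,.09),t(40,100)),(T,(-A,B,.09),t(300,42)),(S,(-A,B,.09),s(38,352)),(S,(-A,-B,.09),s(285,475)),(S,(-A,-B,0),s(283,583)),(S,(-A,B,0),s(48,462))]); print('others',b2,res)
f=lambda uv,z:print(w2box(b,ray(W,uv,z)))
print('lid edge');f(c(60,117),.09);f(c(720,117),.09)
print('lip outer / post inner top');f(c(355,315),.112);f(c(423,315),.112);f(c(389,262),.112)
print('plate keeper edges?');f(c(390,200),.092)
print('latch plate far end top, near'); 
for z in(.1,.107,.114): f(a(330,97),z);f(a(448,97),z)
print('packing corner');f(a(312,104),.09);f(a(466,104),.09);f(a(312,104),.104);f(a(466,104),.104)
for n,p,q,w in [('tab',t(237,268),s(318,60),c(391,382)),('barL',t(207,302),s(350,122),c(290,357)),('barR',t(270,285),s(295,100),c(490,357))]:
    X,fv=tri([(T,p),(S,q),(W,w)]); print(n,X,fv,w2box(b,X)); X,fv=tri([(S,q),(W,w)]); print(n,X,fv,w2box(b,X))
E
```

```text
wrist box [ 0.5312 -0.0357  3.3738]
[[-0.8082 -0.3462]
 [ 0.9059 -0.4609]
 [ 0.1332  0.5192]
 [-0.2405  0.5076]]
others [ 0.5332 -0.036   3.3705] [[-0.3531 -0.0445]
 [ 0.8577 -0.4668]
 [-1.267  -2.1861]
 [ 1.1885 -0.419 ]
 [ 0.9668  2.1684]
 [-0.3871 -0.0293]]
lid edge
[-0.0115 -0.0791  0.09  ]
[-0.0115  0.0795  0.09  ]
lip outer / post inner top
[ 0.0321 -0.008   0.112 ]
[0.0321 0.0079 0.112 ]
[ 0.0194 -0.      0.112 ]
plate keeper edges?
[0.0084 0.0002 0.092 ]
latch plate far end top, near
[-0.1173 -0.013   0.1   ]
[-0.1173  0.0127  0.1   ]
[-0.1162 -0.0127  0.107 ]
[-0.1162  0.0124  0.107 ]
[-0.115  -0.0125  0.114 ]
[-0.115   0.0122  0.114 ]
packing corner
[-0.1175 -0.0173  0.09  ]
[-0.1175  0.0171  0.09  ]
[-0.1153 -0.0167  0.104 ]
[-0.1153  0.0164  0.104 ]
tab [ 0.5157 -0.0396  0.2177] [ 0.7094  0.7753  1.9347 -0.9012  0.3129 -0.9388] [0.0159 0.0003 0.2177]
tab [ 0.5149 -0.04    0.2159] [ 2.0482 -0.3711  0.6119 -0.5075] [0.0168 0.0005 0.2159]
barL [ 0.5058 -0.0231  0.1825] [-0.417  -0.0257  2.4327 -0.5409  0.9619 -0.6393] [ 0.0218 -0.018   0.1825]
barL [ 0.5059 -0.023   0.1826] [ 2.4638 -0.5543  0.8044 -0.7003] [ 0.0217 -0.0182  0.1826]
barR [ 0.514  -0.0591  0.1812] [ 1.0344  0.4686  1.2408 -0.5598 -0.0198 -0.7155] [0.0221 0.0189 0.1812]
barR [ 0.5133 -0.0598  0.1795] [ 1.2445 -0.141   0.4158 -0.3191] [0.0229 0.0194 0.1795]
```

```bash
cat > kin.py <<'E'
from h import *
L=.09
def fk(th,ph,p,foot=-.054):
    piv=np.array([foot,.108+p]); h=piv+.018*np.array([-np.cos(th),np.sin(th)])
    u=np.array([np.cos(ph),np.sin(ph)]); n=np.array([-u[1],u[0]])
    bar=h+L*u; return h,bar,bar+.012*u+.03*n
def solve(bar,p,x0=(1.8,-.3)):
    s=least_squares(lambda q:fk(q[0],q[1],p)[1]-bar,x0); return s.x,s.cost
E
python3 - <<'E'
from kin import *
mb=np.array([.022,.1815]);mt=np.array([.0163,.2165])
for p in (0,.003,.006,.01,.014):
    s=least_squares(lambda q:np.r_[fk(q[0],q[1],p)[1]-mb,fk(q[0],q[1],p)[2]-mt],[1.7,.6]); print(p,s.x,s.fun)
for p in (0,.007,.014):
  for bar in [(.03,.14),(.042,.125),(.043,.110),(.043,.099),(.029,.099)]:
    q,c=solve(np.array(bar),p); print(p,bar,q,c,'tab-bar',fk(*q,p)[2]-bar,'tab',fk(*q,p)[2])
b=np.load('box.npy');print(box2w(b,(.0163,.0003,.2165)),np.cos(b[2]),np.sin(b[2]))
E
```

```text
0 [2.057  0.6996] [ 0.0013  0.0004 -0.0032 -0.004 ]
0.003 [1.8954 0.6526] [ 0.0012  0.0012 -0.0017 -0.0027]
0.006 [1.718  0.6044] [ 0.0007  0.0015 -0.0008 -0.002 ]
0.01 [1.5246 0.5503] [-0.0001  0.0015  0.0001 -0.0016]
0.014 [1.3644 0.5041] [-0.0009  0.0016  0.0008 -0.0013]
0 (0.03, 0.14) [1.3009 0.1635] 7.302348422286687e-16 tab-bar [0.007  0.0316] tab [0.037  0.1716]
0 (0.042, 0.125) [1.9106 0.0003] 1.0555128965409363e-21 tab-bar [0.012 0.03 ] tab [0.054 0.155]
0 (0.043, 0.11) [ 2.038 -0.157] 9.29594393734855e-18 tab-bar [0.0165 0.0278] tab [0.0595 0.1378]
0 (0.043, 0.099) [ 2.174  -0.2679] 2.7674253966499264e-18 tab-bar [0.0195 0.0258] tab [0.0625 0.1248]
0 (0.029, 0.099) [ 1.4073 -0.3019] 4.892926209914884e-18 tab-bar [0.0204 0.0251] tab [0.0494 0.1241]
0.007 (0.03, 0.14) [1.2514 0.088 ] 5.5689285692469325e-19 tab-bar [0.0093 0.0309] tab [0.0393 0.1709]
0.007 (0.042, 0.125) [ 1.9262 -0.0765] 6.9137029219037965e-15 tab-bar [0.0143 0.029 ] tab [0.0563 0.154 ]
0.007 (0.043, 0.11) [ 2.1163 -0.2285] 2.8089295392185966e-19 tab-bar [0.0185 0.0265] tab [0.0615 0.1365]
0.007 (0.043, 0.099) [ 2.2973 -0.3334] 2.758800643298447e-16 tab-bar [0.0212 0.0244] tab [0.0642 0.1234]
0.007 (0.029, 0.099) [ 1.5524 -0.3874] 1.3121982864367484e-22 tab-bar [0.0224 0.0232] tab [0.0514 0.1222]
0.014 (0.03, 0.14) [1.2313 0.0114] 9.579888722172597e-23 tab-bar [0.0117 0.0301] tab [0.0417 0.1701]
0.014 (0.042, 0.125) [ 1.972  -0.1514] 1.0962095352797678e-17 tab-bar [0.0164 0.0278] tab [0.0584 0.1528]
0.014 (0.043, 0.11) [ 2.2233 -0.2966] 2.0017847248918598e-17 tab-bar [0.0202 0.0252] tab [0.0632 0.1352]
0.014 (0.043, 0.099) [ 2.4501 -0.3931] 3.2122995392363935e-25 tab-bar [0.0226 0.0231] tab [0.0656 0.1221]
0.014 (0.029, 0.099) [ 1.7254 -0.4703] 1.0215754882243411e-16 tab-bar [0.0243 0.0213] tab [0.0533 0.1203]
[ 0.5154 -0.0397  0.2165] -0.973162036463629 -0.23012094816848483
```

Call:
servo_tool(
  commands=[
    {"x":-0.003,"y":-0.001,"z":-0.03,"yaw":0,"jaw":1},
    {"x":-0.003,"y":-0.002,"z":-0.03,"yaw":0,"jaw":1},
    {"x":0,"y":0,"z":-0.03,"yaw":0,"jaw":0.6},
    {"x":0,"y":0,"z":-0.015,"yaw":0,"jaw":0.4},
    {"x":0,"y":0,"z":0,"yaw":0,"jaw":0.3},
    {"x":0,"y":0,"z":0,"yaw":0,"jaw":0.3},
    {"x":0,"y":0,"z":0,"yaw":0,"jaw":0.3},
    {"x":0,"y":0,"z":0,"yaw":0,"jaw":0.3},
  ],
)

```text
time_s: 2.65
tool_pos: [0.5159, -0.0415, 0.1989]
orientation: [[0.227, -0.974, 0.002], [-0.974, -0.227, -0.0], [0.001, -0.002, -1.0]]
force: [0.5, 0.3, -0.5]
finger_gap: 0.543
```

```bash
python3 - <<'E'
from h import *
s=status.get_state(); np.save('w3.npy',s,allow_pickle=True)
a=read_camera('wrist')[:,:,::-1]; cv2.imwrite('pics/w3.png',a)
print(s['time_s'],s['tool_pos'],s['force'],s['finger_gap'])
S=read_camera('scene')[:,:,::-1];cv2.imwrite('pics/s3.png',cv2.resize(S[130:310,220:400],None,fx=3.3,fy=3.3))
E
```

```text
2.65 [ 0.5159 -0.0415  0.1989] [ 0.5086  0.33   -0.5017] 0.5432207027477457
```

View pics/w3.png

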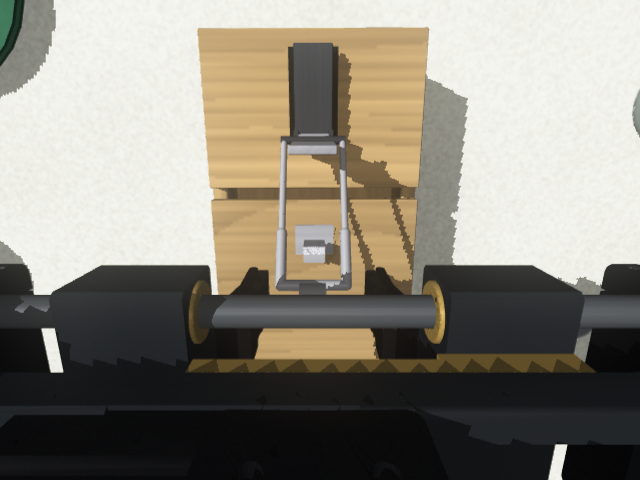

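View pics/s3.png

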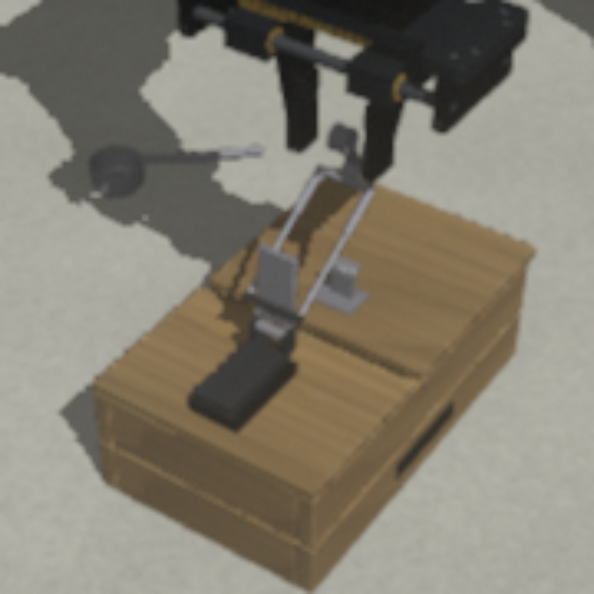

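Call:
servo_tool(
  commands=[
    {"x":0,"y":0.002,"z":-0.001,"yaw":0,"jaw":0.3},
    {"x":0,"y":0,"z":0,"yaw":0,"jaw":0.2},
    {"x":0,"y":0,"z":0,"yaw":0,"jaw":0},
    {"x":0,"y":0,"z":0,"yaw":0,"jaw":0},
    {"x":0,"y":0,"z":0,"yaw":0,"jaw":0},
    {"x":0,"y":0,"z":0,"yaw":0,"jaw":0},
    {"x":0,"y":0,"z":0,"yaw":0,"jaw":0},
    {"x":0,"y":0,"z":0,"yaw":0,"jaw":0},
  ],
)

```text
time_s: 3.55
tool_pos: [0.5151, -0.0395, 0.1965]
orientation: [[0.227, -0.974, -0.0], [-0.974, -0.227, -0.0], [0.0, 0.0, -1.0]]
force: [0.0, -0.6, 0.5]
finger_gap: 0.134
```

Call:
servo_tool(
  commands=[
    {"x":-0.003,"y":-0.0007,"z":-0.006,"yaw":0,"jaw":0},
    {"x":-0.003,"y":-0.0007,"z":-0.006,"yaw":0,"jaw":0},
    {"x":-0.003,"y":-0.0007,"z":-0.006,"yaw":0,"jaw":0},
    {"x":-0.003,"y":-0.0007,"z":-0.006,"yaw":0,"jaw":0},
    {"x":-0.003,"y":-0.0007,"z":-0.006,"yaw":0,"jaw":0},
    {"x":-0.003,"y":-0.0007,"z":-0.006,"yaw":0,"jaw":0},
    {"x":-0.004,"y":-0.001,"z":-0.006,"yaw":0,"jaw":0},
    {"x":0,"y":0,"z":-0.002,"yaw":0,"jaw":0},
  ],
)

```text
time_s: 4.35
tool_pos: [0.4931, -0.0447, 0.1521]
orientation: [[0.227, -0.974, 0.0], [-0.974, -0.227, 0.0], [-0.0, -0.001, -1.0]]
force: [0.2, -0.6, 2.3]
finger_gap: 0.131
```

Call:
servo_tool(
  commands=[
    {"x":-0.003,"y":-0.0007,"z":-0.003,"yaw":0,"jaw":0},
    {"x":-0.003,"y":-0.0007,"z":-0.003,"yaw":0,"jaw":0},
    {"x":-0.003,"y":-0.0007,"z":-0.003,"yaw":0,"jaw":0},
    {"x":-0.003,"y":-0.0007,"z":-0.003,"yaw":0,"jaw":0},
    {"x":-0.003,"y":-0.0007,"z":-0.003,"yaw":0,"jaw":0},
    {"x":-0.002,"y":-0.0005,"z":-0.002,"yaw":0,"jaw":0},
    {"x":0,"y":0,"z":0,"yaw":0,"jaw":0},
    {"x":0,"y":0,"z":0,"yaw":0,"jaw":0},
  ],
)

```text
time_s: 5.15
tool_pos: [0.4768, -0.0485, 0.1358]
orientation: [[0.227, -0.974, 0.001], [-0.974, -0.227, 0.0], [0.0, -0.001, -1.0]]
force: [4.4, -0.6, 0.8]
finger_gap: 0.131
```

```bash
python3 - <<'E'
from h import *
s=status.get_state(); np.save('w4.npy',s,allow_pickle=True)
a=read_camera('wrist')[:,:,::-1]; cv2.imwrite('pics/w4.png',a)
b=np.load('box.npy')
print(s['time_s'],s['tool_pos'],w2box(b,s['tool_pos']),s['force'],s['finger_gap'])
S=read_camera('scene')[:,:,::-1];cv2.imwrite('pics/s4.png',cv2.resize(S[130:310,220:400],None,fx=3.3,fy=3.3,interpolation=cv2.INTER_CUBIC))
E
```

```text
5.15 [ 0.4768 -0.0485  0.1358] [ 0.0559 -0.0001  0.1358] [ 4.4059 -0.5701  0.825 ] 0.1311527475175905
```

View pics/w4.png

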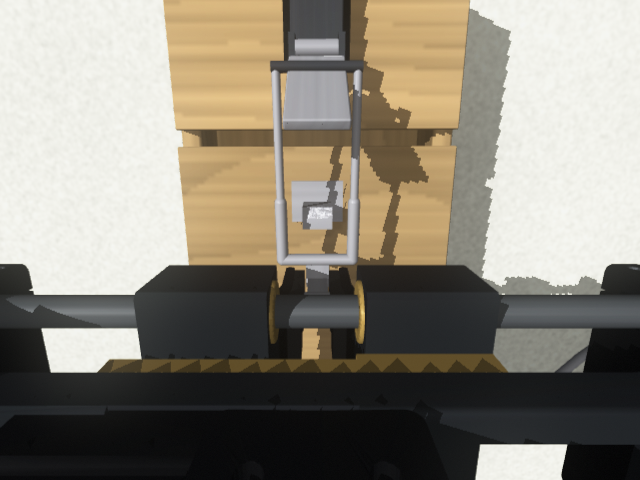

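View pics/s4.png

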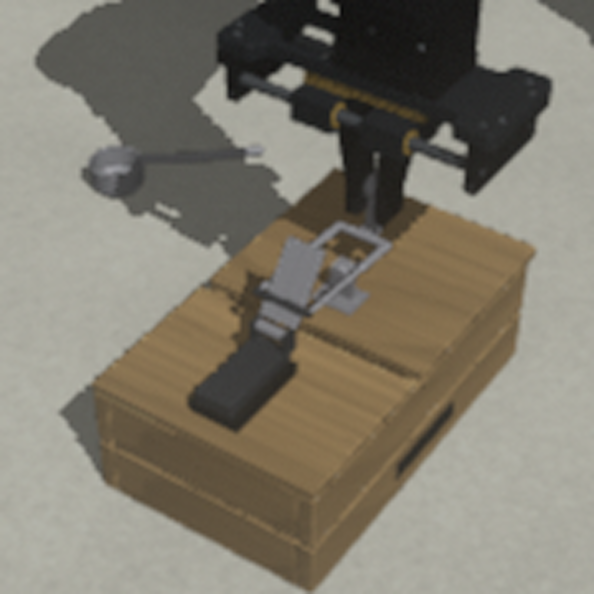

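```bash
python3 - <<'E'
from kin import *
b=np.load('box.npy');s=np.load('w4.npy',allow_pickle=True).item();W=cam('wrist',s)
for z in(.12,.126,.13): print(z,w2box(b,ray(W,(318,259),z)))
print('lip',w2box(b,ray(W,(318,229),.112)), 'post inner',w2box(b,ray(W,(318,207),.112)),'lid edge',w2box(b,ray(W,(250,147),.09)),w2box(b,ray(W,(250,129),.09)))
# solve p: tab=(.0559,.1548), bar on ray
for p in (0,.003,.006,.009,.012):
    q=least_squares(lambda q:fk(*q,p)[2]-[.0559,.1548],[1.9,-.1]).x; h,bar,t=fk(*q,p); print(p,q,bar,proj(W,box2w(b,(bar[0],0,bar[1]))))
E
```

```text
0.12 [0.0467 0.0006 0.12  ]
0.126 [0.0448 0.0006 0.126 ]
0.13 [0.0435 0.0006 0.13  ]
lip [0.0323 0.0006 0.112 ] post inner [0.0203 0.0007 0.112 ] lid edge [-0.0108 -0.038   0.09  ] [-0.0206 -0.0375  0.09  ]
0 [2.0387 0.0072] [0.0441 0.1247] [316.8938 256.9998]
0.003 [ 1.9786 -0.0266] [0.0431 0.1251] [316.8886 255.3601]
0.006 [ 1.929  -0.0589] [0.0422 0.1256] [316.8836 253.8268]
0.009 [ 1.888  -0.0901] [0.0412 0.126 ] [316.879  252.3767]
0.012 [ 1.8542 -0.1205] [0.0404 0.1265] [316.8745 250.9952]
```

Call:
servo_tool(
  commands=[
    {"x":-0.002,"y":-0.0005,"z":-0.004,"yaw":0,"jaw":0},
    {"x":-0.002,"y":-0.0005,"z":-0.004,"yaw":0,"jaw":0},
    {"x":-0.002,"y":-0.0005,"z":-0.004,"yaw":0,"jaw":0},
    {"x":-0.001,"y":-0.0002,"z":-0.004,"yaw":0,"jaw":0},
    {"x":-0.001,"y":-0.0002,"z":-0.004,"yaw":0,"jaw":0},
    {"x":-0.001,"y":-0.0002,"z":-0.004,"yaw":0,"jaw":0},
    {"x":0,"y":0,"z":-0.004,"yaw":0,"jaw":0},
    {"x":0,"y":0,"z":-0.003,"yaw":0,"jaw":0},
  ],
)

```text
time_s: 6.05
tool_pos: [0.4689, -0.0504, 0.1053]
orientation: [[0.227, -0.974, 0.004], [-0.974, -0.227, 0.0], [0.001, -0.003, -1.0]]
force: [6.7, 0.3, 3.0]
finger_gap: 0.135
```

```bash
python3 - <<'E'
from h import *
s=status.get_state(); np.save('w5.npy',s,allow_pickle=True)
a=read_camera('wrist')[:,:,::-1]; cv2.imwrite('pics/w5.png',cv2.resize(a[0:300,120:520],None,fx=2,fy=2))
b=np.load('box.npy')
print(s['time_s'],s['tool_pos'],w2box(b,s['tool_pos']),s['force'],s['finger_gap'])
S=read_camera('scene')[:,:,::-1];cv2.imwrite('pics/s5.png',cv2.resize(S[130:310,220:400],None,fx=3.3,fy=3.3,interpolation=cv2.INTER_CUBIC))
E
```

```text
6.05 [ 0.4689 -0.0504  0.1053] [ 0.064  -0.0001  0.1053] [6.7456 0.2859 2.9597] 0.13536163993781092
```

View pics/w5.png

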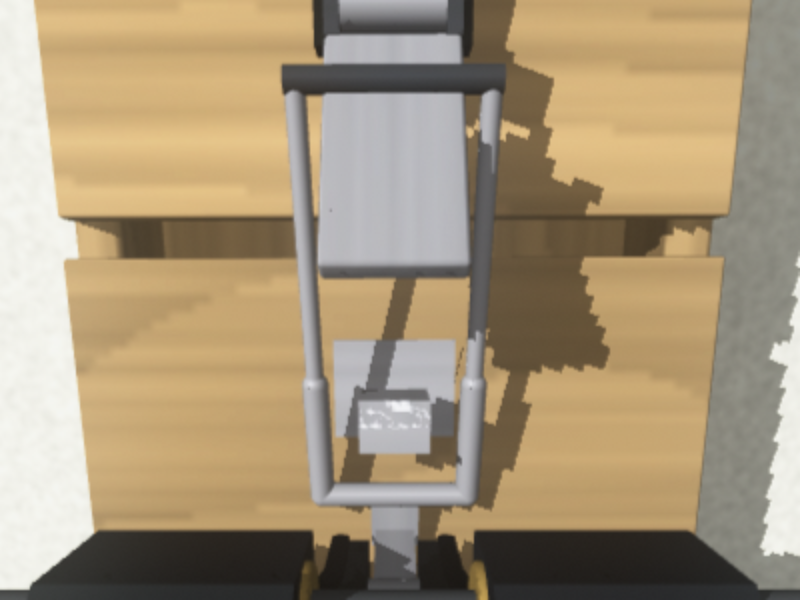

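View pics/s5.png

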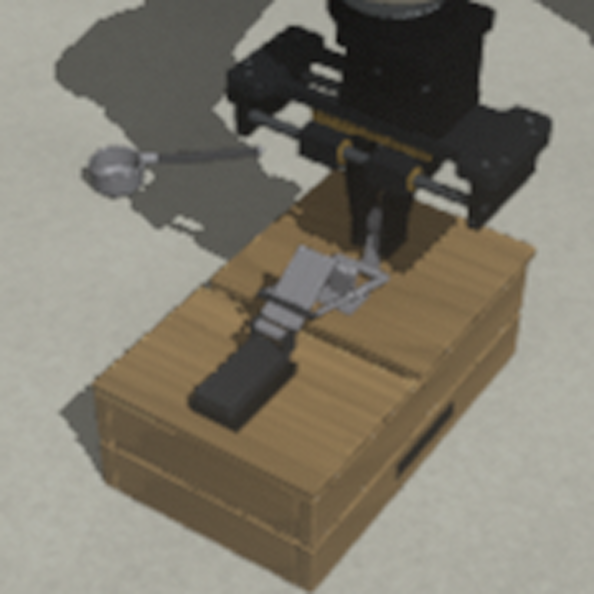

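```bash
python3 - <<'E'
from kin import *
b=np.load('box.npy');s=np.load('w5.npy',allow_pickle=True).item();W=cam('wrist',s)
for z in(.095,.1,.105): print(z,w2box(b,ray(W,(318,247),z)))
print('lip',w2box(b,ray(W,(318,226),.112)),'lid edge',w2box(b,ray(W,(180,129.5),.09)),w2box(b,ray(W,(180,108.5),.09)))
for p in (0,.003,.006,.009,.012):
    q=least_squares(lambda q:fk(*q,p)[2]-[.064,.1243],[2.2,-.3]).x; h,bar,t=fk(*q,p); print(p,q,bar,proj(W,box2w(b,(bar[0],0,bar[1]))), 'hinge',proj(W,box2w(b,(h[0],0,h[1]))))
    tip=np.array([-.054,.108+p])+.056*np.array([-np.cos(q[0]),np.sin(q[0])]); print('   tip',proj(W,box2w(b,(tip[0],0,tip[1]))))
    print('   target tab', [fk(*solve(np.array(bb),p)[0],p)[2] for bb in [(.029,.099)]])
E
```

```text
0.095 [0.0467 0.0006 0.095 ]
0.1 [0.0452 0.0006 0.1   ]
0.105 [0.0438 0.0006 0.105 ]
lip [0.032  0.0006 0.112 ] lid edge [-0.011  -0.0658  0.09  ] [-0.0205 -0.0648  0.09  ]
0 [ 2.2793 -0.2613] [0.0447 0.0984] [316.7752 245.0064] hinge [316.1659  37.0582]
   tip [316.3327  97.0006]
   target tab [array([0.0494, 0.1241])]
0.003 [ 2.2769 -0.2898] [0.0439 0.099 ] [316.7719 243.8894] hinge [316.1576  34.4485]
   tip [316.3265  95.2382]
   target tab [array([0.0503, 0.1233])]
0.006 [ 2.2808 -0.3176] [0.0432 0.0995] [316.7688 242.831 ] hinge [316.1499  32.0425]
   tip [316.3231  94.4326]
   target tab [array([0.0512, 0.1225])]
0.009 [ 2.2903 -0.3448] [0.0426 0.1001] [316.7658 241.8285] hinge [316.1427  29.8389]
   tip [316.3226  94.5983]
   target tab [array([0.052 , 0.1217])]
0.012 [ 2.3055 -0.3713] [0.0419 0.1007] [316.7629 240.8789] hinge [316.1362  27.8376]
   tip [316.325   95.7398]
   target tab [array([0.0528, 0.1209])]
```

```bash
python3 - <<'E'
from kin import *
b=np.load('box.npy')
A=[(np.load('w4.npy',allow_pickle=True).item(),(.0559,.1548),66,125,259),(np.load('w5.npy',allow_pickle=True).item(),(.064,.1243),39,133,247)]
def f(q,full=False):
    foot,p=q[:2];o=[]
    for i,(s,tab,hr,tr,br) in enumerate(A):
        W=cam('wrist',s);th,ph=q[2+2*i:4+2*i]
        h,bar,t=fk(th,ph,p,foot)
        d=np.array([-np.cos(th),np.sin(th)]);n=np.array([np.sin(th),np.cos(th)])
        tip=np.array([foot,.108+p])+.056*d+.005*n
        r=lambda P:proj(W,box2w(b,(P[0],0,P[1])))[1]
        o+=[(r(h)-hr),(r(tip)-tr),(r(bar)-br)]+list((t-tab)*2000)
    return np.array(o)
s=least_squares(f,[-.054,.006,1.95,-.06,2.28,-.3]);print(s.x,s.fun)
for foot in(-.056,-.052,-.048,-.044):
    s=least_squares(lambda q:f(np.r_[foot,q]),[.006,1.95,-.06,2.28,-.3]);print(foot,s.x,s.cost,s.fun)
E
```

```text
[-0.0567  0.0028  2.2175 -0.0005  2.5534 -0.2516] [ 0.2393  0.2273 -1.7789  0.4553  0.5968  0.3349 -0.2242 -0.5674  0.9952
  0.2766]
-0.056 [ 0.0032  2.1958 -0.0061  2.5225 -0.2604] 5.072664934814846 [ 0.9526 -0.4314 -0.9256  1.624   0.7137  0.8989 -0.8088 -0.1054  1.8885
  0.0942]
-0.052 [ 0.0084  2.0902 -0.0657  2.3899 -0.3325] 100.37154761916896 [ 3.8257 -3.8683  3.7271  9.5706  0.9464  2.7677 -2.9293  1.5344  6.7104
 -1.0661]
-0.048 [ 0.0246  2.0197 -0.2375  2.3202 -0.4936] 283.1348931920382 [ 2.7413 -5.7349  5.7147 20.2141 -1.5779 -2.1226 -0.5785 -1.6432  8.5989
 -0.7927]
-0.044 [ 0.0388  1.9598 -0.3916  2.25   -0.6276] 431.37564066562663 [ 3.1645 -6.038   4.2477 25.3113 -5.0431 -6.4517  2.1804 -5.8074  6.9744
  1.8428]
```

Call:
servo_tool(
  commands=[
    {"x":0.002,"y":0.0005,"z":0,"yaw":0,"jaw":0},
    {"x":0.002,"y":0.0005,"z":0,"yaw":0,"jaw":0},
    {"x":0.002,"y":0.0005,"z":0,"yaw":0,"jaw":0},
    {"x":0.002,"y":0.0005,"z":0,"yaw":0,"jaw":0},
    {"x":0.002,"y":0.0005,"z":0,"yaw":0,"jaw":0},
    {"x":0.002,"y":0.0005,"z":0,"yaw":0,"jaw":0},
    {"x":0.002,"y":0.0005,"z":0,"yaw":0,"jaw":0},
    {"x":0.001,"y":0,"z":0,"yaw":0,"jaw":0},
  ],
)

```text
time_s: 6.95
tool_pos: [0.4788, -0.048, 0.1029]
orientation: [[0.226, -0.974, -0.007], [-0.974, -0.226, -0.001], [-0.001, 0.007, -1.0]]
force: [-6.1, -3.1, 0.3]
finger_gap: 0.132
```

```bash
python3 - <<'E'
from h import *
s=status.get_state(); np.save('w6.npy',s,allow_pickle=True)
a=read_camera('wrist')[:,:,::-1]; cv2.imwrite('pics/w6.png',cv2.resize(a[0:300,120:520],None,fx=2,fy=2))
b=np.load('box.npy')
print(s['time_s'],s['tool_pos'],w2box(b,s['tool_pos']),s['force'],s['finger_gap'])
S=read_camera('scene')[:,:,::-1];cv2.imwrite('pics/s6.png',cv2.resize(S[180:280,280:380],None,fx=6,fy=6,interpolation=cv2.INTER_CUBIC))
E
```

```text
6.95 [ 0.4788 -0.048   0.1029] [ 0.0538 -0.0001  0.1029] [-6.1186 -3.0583  0.2962] 0.13226208920078322
```

View pics/w6.png

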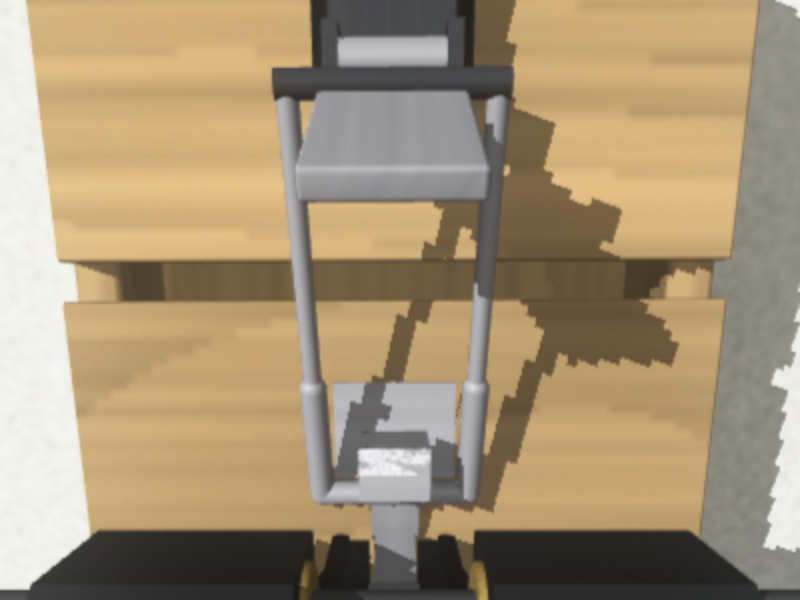

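View pics/s6.png

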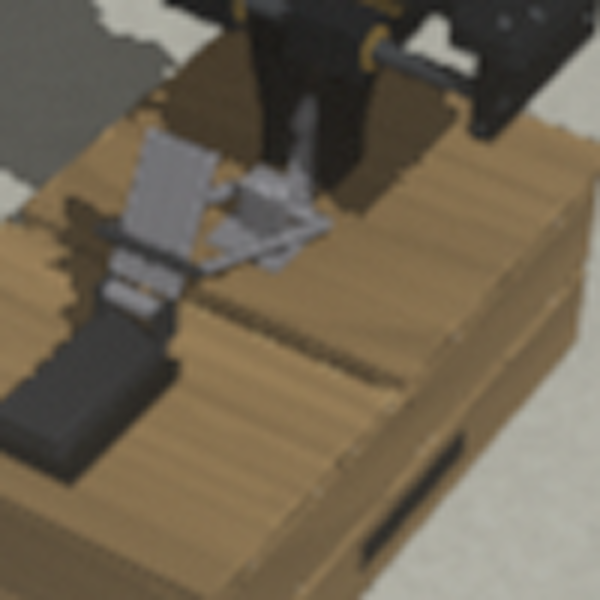

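Call:
servo_tool(
  commands=[
    {"x":0.001,"y":0.0002,"z":0,"yaw":0,"jaw":0},
    {"x":0.001,"y":0.0002,"z":0,"yaw":0,"jaw":0},
    {"x":0.001,"y":0.0003,"z":0,"yaw":0,"jaw":0},
    {"x":0.001,"y":0.0002,"z":0,"yaw":0,"jaw":0},
    {"x":0,"y":0,"z":0,"yaw":0,"jaw":0},
    {"x":0,"y":0,"z":0,"yaw":0,"jaw":0},
    {"x":0,"y":0,"z":0,"yaw":0,"jaw":0},
    {"x":0,"y":0,"z":0,"yaw":0,"jaw":0},
  ],
)

```text
time_s: 7.85
tool_pos: [0.4836, -0.0469, 0.1034]
orientation: [[0.226, -0.974, -0.005], [-0.974, -0.226, -0.0], [-0.001, 0.005, -1.0]]
force: [-4.8, -1.5, 1.4]
finger_gap: 0.136
```

```bash
cat > look.py <<'E'
from h import *
import sys
n=sys.argv[1]
s=status.get_state(); np.save(n+'.npy',s,allow_pickle=True)
a=read_camera('wrist')[:,:,::-1]; cv2.imwrite(f'pics/{n}.png',cv2.resize(a[0:300,120:520],None,fx=2,fy=2))
b=np.load('box.npy')
print(s['time_s'],s['tool_pos'],w2box(b,s['tool_pos']),s['force'],s['finger_gap'])
if len(sys.argv)>2:
  S=read_camera('scene')[:,:,::-1];cv2.imwrite(f'pics/{n}s.png',cv2.resize(S[170:290,260:380],None,fx=5,fy=5,interpolation=cv2.INTER_CUBIC))
E
python3 look.py w7
```

```text
7.85 [ 0.4836 -0.0469  0.1034] [ 0.0488 -0.      0.1034] [-4.8407 -1.5024  1.445 ] 0.13556919980667506
```

View pics/w7.png

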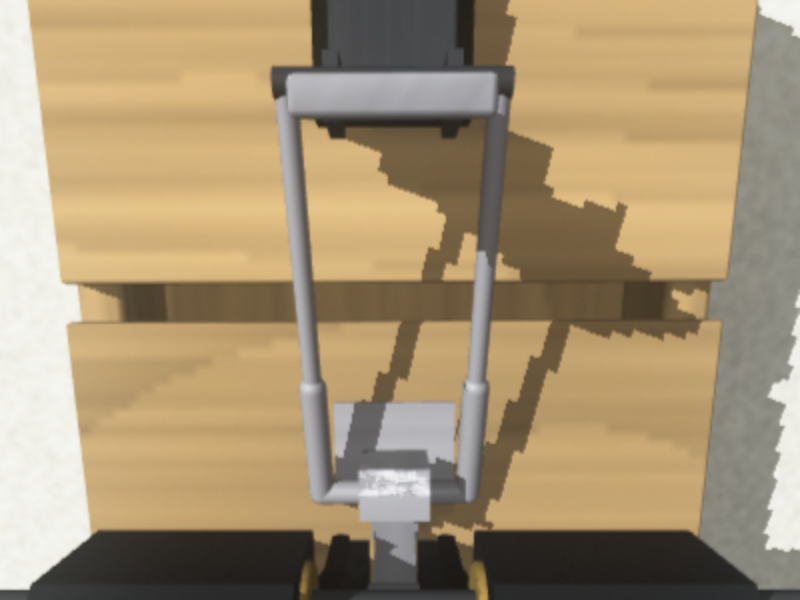

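Call:
servo_tool(
  commands=[
    {"x":0.001,"y":0.0002,"z":0,"yaw":0,"jaw":0},
    {"x":0.001,"y":0.0002,"z":0,"yaw":0,"jaw":0},
    {"x":0,"y":0,"z":0,"yaw":0,"jaw":0},
    {"x":0,"y":0,"z":0,"yaw":0,"jaw":0.1},
    {"x":0,"y":0,"z":0,"yaw":0,"jaw":0.3},
    {"x":0,"y":0,"z":0,"yaw":0,"jaw":0.4},
    {"x":0,"y":0,"z":0,"yaw":0,"jaw":0.4},
    {"x":0,"y":0,"z":0,"yaw":0,"jaw":0.4},
  ],
)

```text
time_s: 8.7
tool_pos: [0.4881, -0.0458, 0.1045]
orientation: [[0.227, -0.974, -0.0], [-0.974, -0.227, 0.0], [-0.0, 0.0, -1.0]]
force: [0.7, 0.0, 0.2]
finger_gap: 0.367
```

```bash
python3 look.py w8 1
```

```text
8.7 [ 0.4881 -0.0458  0.1045] [ 0.0442 -0.0001  0.1045] [0.6783 0.0165 0.2014] 0.36727327425846423
```

View pics/w8.png

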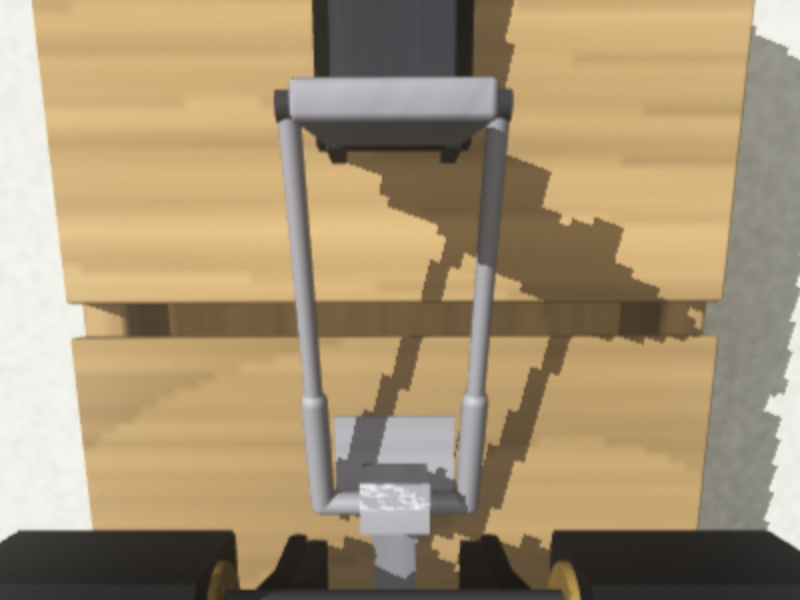

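View pics/w8s.png

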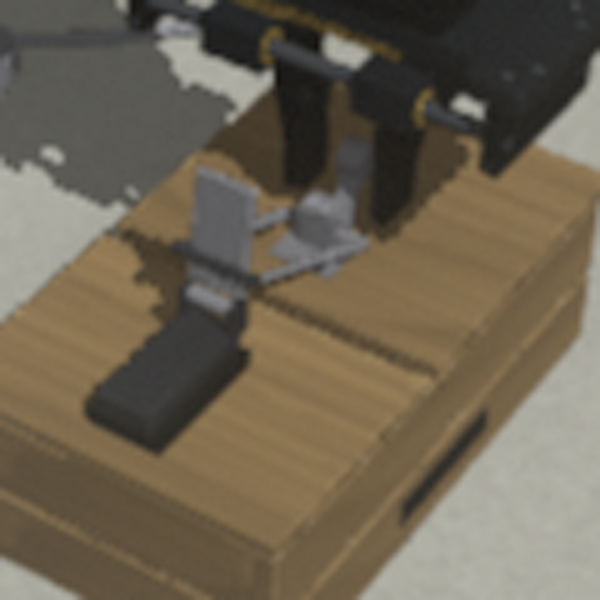

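Call:
servo_tool(
  commands=[
    {"x":0,"y":0,"z":0.02,"yaw":0,"jaw":0.4},
    {"x":0,"y":0,"z":0.03,"yaw":0,"jaw":0.4},
    {"x":0,"y":0,"z":0.03,"yaw":0,"jaw":0.4},
    {"x":0,"y":0,"z":0.02,"yaw":0,"jaw":0.3},
    {"x":0,"y":0,"z":0,"yaw":0,"jaw":0.1},
    {"x":0,"y":0,"z":0,"yaw":0,"jaw":0},
    {"x":0,"y":0,"z":0,"yaw":0,"jaw":0},
    {"x":0,"y":0,"z":0,"yaw":0,"jaw":0},
  ],
)

```text
time_s: 9.6
tool_pos: [0.4875, -0.0459, 0.2034]
orientation: [[0.227, -0.974, -0.002], [-0.974, -0.227, 0.0], [-0.001, 0.002, -1.0]]
force: [-0.9, -0.3, 0.5]
finger_gap: 0.05
```

```bash
python3 look.py w9 1
```

```text
9.6 [ 0.4875 -0.0459  0.2034] [ 0.0448 -0.0001  0.2034] [-0.9127 -0.2902  0.5147] 0.049602076140519445
```

View pics/w9.png

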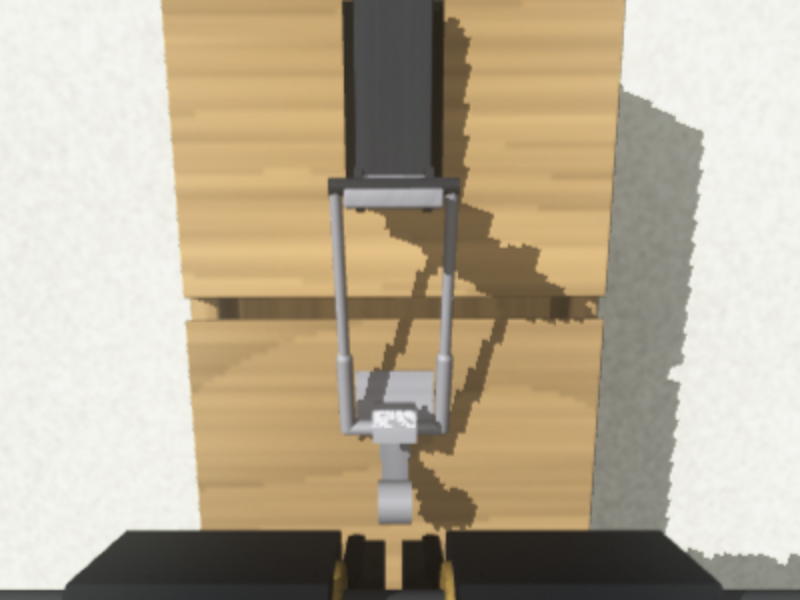

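```bash
python3 - <<'E'
from kin import *
b=np.load('box.npy');s=np.load('w9.npy',allow_pickle=True).item();W=cam('wrist',s)
print('lip',w2box(b,ray(W,(318,221),.112)),'lid',w2box(b,ray(W,(230,160.5),.09)))
for th in (1.3,1.4,1.5,1.6,1.7):
    d=np.array([-np.cos(th),np.sin(th)]);n=np.array([np.sin(th),np.cos(th)])
    t=np.array([-.0565,.111])+.056*d; print(th,t,[proj(W,box2w(b,(P[0],0,P[1])))[1]*2 for P in (t,t+.005*n,t-.038*d)])
E
```

```text
lip [0.0311 0.0007 0.112 ] lid [-0.0116 -0.0662  0.09  ]
1.3 [-0.0715  0.165 ] [np.float64(94.02530112714743), np.float64(113.27180412333121), np.float64(161.82193032393883)]
1.4 [-0.066   0.1662] [np.float64(116.11635316526156), np.float64(136.218645871222), np.float64(167.683543375218)]
1.5 [-0.0605  0.1669] [np.float64(139.00988510833167), np.float64(159.57564914438916), np.float64(173.7391748469273)]
1.6 [-0.0549  0.167 ] [np.float64(162.2632297467669), np.float64(182.89780874196816), np.float64(179.913195003993)]
1.7 [-0.0493  0.1665] [np.float64(185.43591755070844), np.float64(205.75895761850182), np.float64(186.12885302806023)]
```

Call:
servo_tool(
  commands=[
    {"x":0.02,"y":0.005,"z":0,"yaw":0,"jaw":0},
    {"x":0.02,"y":0.005,"z":0,"yaw":0,"jaw":0},
    {"x":0.015,"y":0.003,"z":0,"yaw":0,"jaw":0},
    {"x":0.008,"y":0.002,"z":-0.01,"yaw":0,"jaw":0},
    {"x":0,"y":0,"z":-0.015,"yaw":0,"jaw":0},
    {"x":0,"y":0,"z":-0.015,"yaw":0,"jaw":0},
    {"x":0,"y":0,"z":-0.007,"yaw":0,"jaw":0},
    {"x":0,"y":0,"z":0,"yaw":0,"jaw":0},
  ],
)

```text
time_s: 10.5
tool_pos: [0.5497, -0.0312, 0.1558]
orientation: [[0.226, -0.974, -0.003], [-0.974, -0.226, 0.0], [-0.001, 0.003, -1.0]]
force: [-0.3, -0.2, -0.2]
finger_gap: 0.009
```

```bash
python3 look.py wa 1
```

```text
10.5 [ 0.5497 -0.0312  0.1558] [-0.019  -0.0001  0.1558] [-0.3014 -0.1668 -0.2232] 0.008984834408524428
```

View pics/was.png

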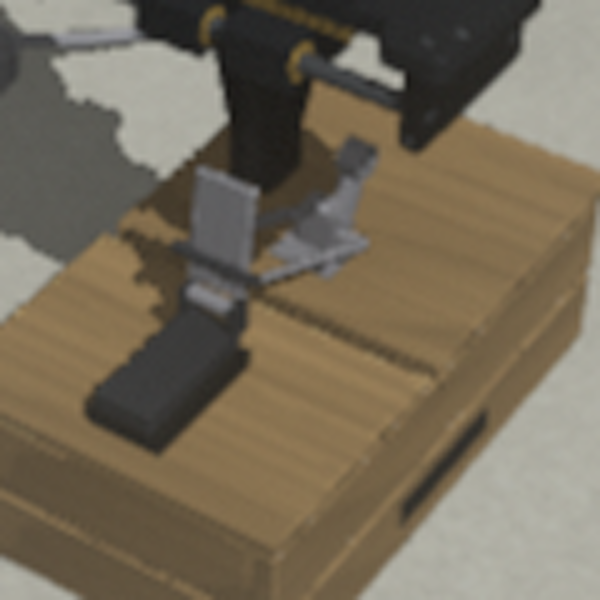

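View pics/wa.png

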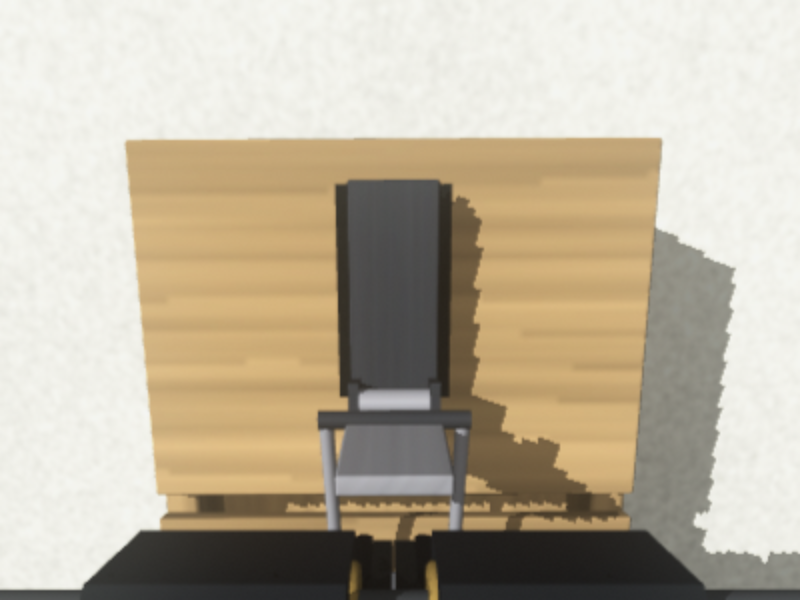

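Call:
servo_tool(
  commands=[
    {"x":0.005,"y":0.0012,"z":0,"yaw":0,"jaw":0},
    {"x":0.005,"y":0.0012,"z":0,"yaw":0,"jaw":0},
    {"x":0.004,"y":0.0009,"z":0,"yaw":0,"jaw":0},
    {"x":0.004,"y":0.0009,"z":0,"yaw":0,"jaw":0},
    {"x":0.004,"y":0.0009,"z":0,"yaw":0,"jaw":0},
    {"x":0.004,"y":0.0009,"z":0,"yaw":0,"jaw":0},
    {"x":0.004,"y":0.0009,"z":0,"yaw":0,"jaw":0},
    {"x":0.004,"y":0.0009,"z":0,"yaw":0,"jaw":0},
  ],
)

```text
time_s: 11.4
tool_pos: [0.585, -0.0231, 0.157]
orientation: [[0.227, -0.974, -0.001], [-0.974, -0.227, 0.0], [-0.0, 0.001, -1.0]]
force: [-3.7, -0.2, -1.2]
finger_gap: 0.007
```

```bash
python3 look.py wb 1
```

```text
11.4 [ 0.585  -0.0231  0.157 ] [-0.0553  0.0001  0.157 ] [-3.6657 -0.2203 -1.2187] 0.006807529499562759
```

View pics/wbs.png

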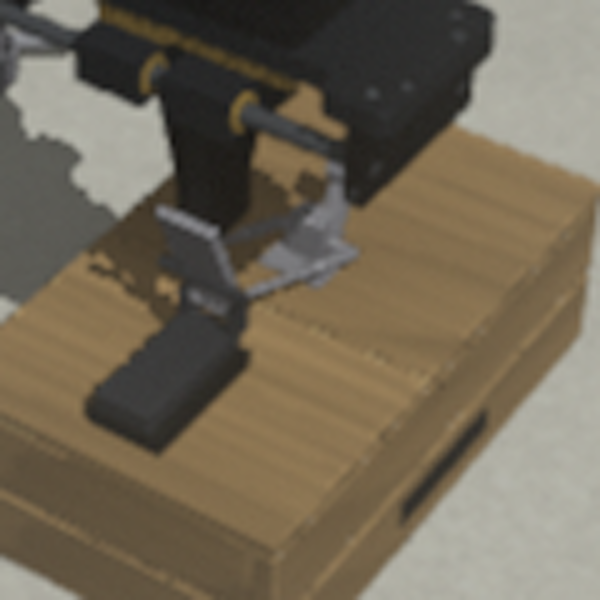

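View pics/wb.png

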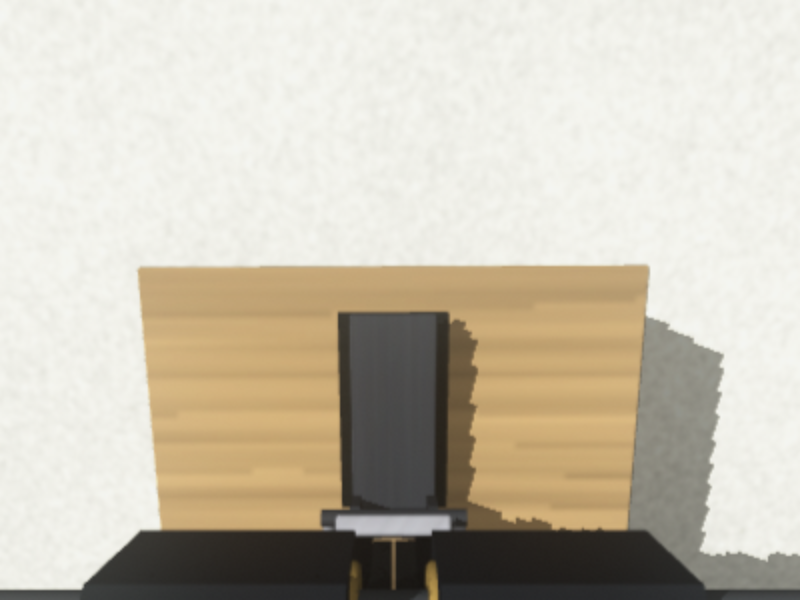

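Call:
servo_tool(
  commands=[
    {"x":0.003,"y":0.0007,"z":0,"yaw":0,"jaw":0},
    {"x":0.003,"y":0.0007,"z":0,"yaw":0,"jaw":0},
    {"x":0.003,"y":0.0007,"z":-0.001,"yaw":0,"jaw":0},
    {"x":0.003,"y":0.0007,"z":-0.001,"yaw":0,"jaw":0},
    {"x":0.003,"y":0.0007,"z":-0.001,"yaw":0,"jaw":0},
    {"x":0.003,"y":0.0007,"z":-0.001,"yaw":0,"jaw":0},
    {"x":0.003,"y":0.0007,"z":-0.001,"yaw":0,"jaw":0},
    {"x":0.002,"y":0.0005,"z":-0.002,"yaw":0,"jaw":0},
  ],
)

```text
time_s: 12.3
tool_pos: [0.6077, -0.018, 0.1504]
orientation: [[0.226, -0.974, -0.002], [-0.974, -0.226, -0.0], [0.0, 0.002, -1.0]]
force: [-5.9, -1.7, 1.7]
finger_gap: 0.009
```

```bash
python3 look.py wc 1
```

```text
12.3 [ 0.6077 -0.018   0.1504] [-0.0785  0.0004  0.1504] [-5.8529 -1.6789  1.7175] 0.009098519233439028
```

View pics/wcs.png

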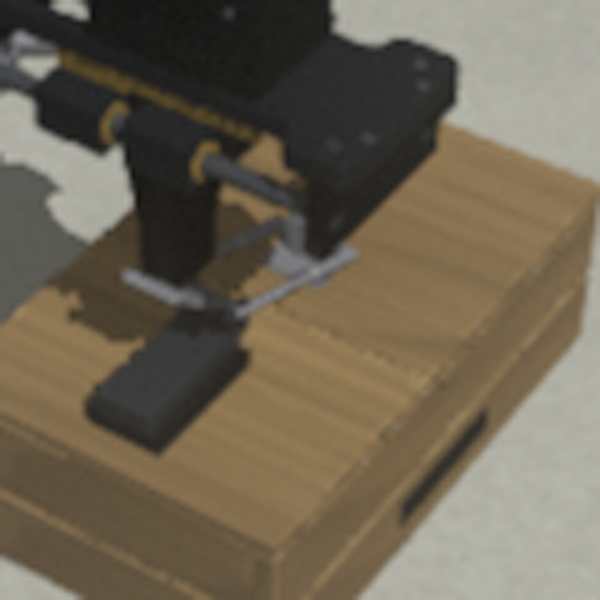

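Call:
servo_tool(
  commands=[
    {"x":0.002,"y":0.0004,"z":-0.001,"yaw":0,"jaw":0},
    {"x":0.002,"y":0.0004,"z":-0.002,"yaw":0,"jaw":0},
    {"x":0.002,"y":0.0004,"z":-0.002,"yaw":0,"jaw":0},
    {"x":0.002,"y":0.0004,"z":-0.002,"yaw":0,"jaw":0},
    {"x":0.002,"y":0.0004,"z":-0.002,"yaw":0,"jaw":0},
    {"x":0.002,"y":0.0004,"z":-0.002,"yaw":0,"jaw":0},
    {"x":0.001,"y":0.0002,"z":-0.002,"yaw":0,"jaw":0},
    {"x":0.001,"y":0.0002,"z":-0.002,"yaw":0,"jaw":0},
  ],
)

```text
time_s: 13.2
tool_pos: [0.6226, -0.0147, 0.1356]
orientation: [[0.227, -0.974, 0.001], [-0.974, -0.227, 0.0], [-0.0, -0.001, -1.0]]
force: [-2.0, -1.0, 0.8]
finger_gap: 0.006
```

```bash
python3 look.py wd 1
```

```text
13.2 [ 0.6226 -0.0147  0.1356] [-0.0939  0.0007  0.1356] [-1.9912 -0.9607  0.8093] 0.005694229878915165
```

View pics/wds.png

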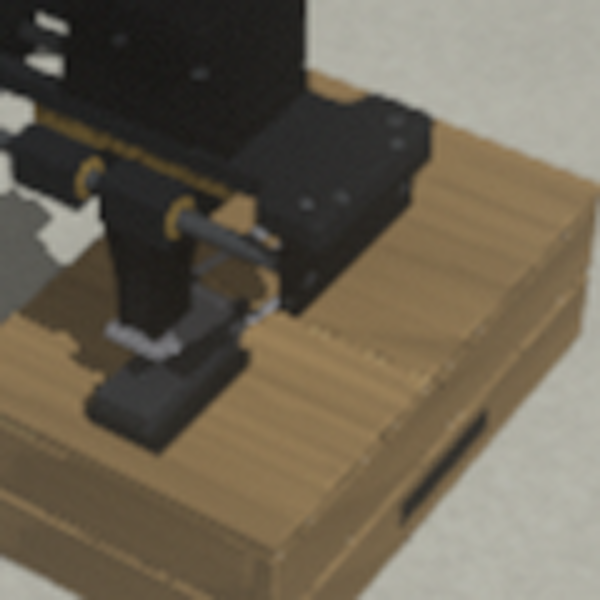

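Call:
servo_tool(
  commands=[
    {"x":0.001,"y":0.0002,"z":-0.001,"yaw":0,"jaw":0},
    {"x":0.001,"y":0.0002,"z":-0.001,"yaw":0,"jaw":0},
    {"x":0.001,"y":0.0002,"z":-0.001,"yaw":0,"jaw":0},
    {"x":0.001,"y":0.0002,"z":-0.001,"yaw":0,"jaw":0},
    {"x":0.0005,"y":0.0002,"z":-0.001,"yaw":0,"jaw":0},
    {"x":0.0005,"y":0.0002,"z":-0.001,"yaw":0,"jaw":0},
    {"x":0,"y":0,"z":-0.001,"yaw":0,"jaw":0},
    {"x":0,"y":0,"z":-0.001,"yaw":0,"jaw":0},
  ],
)

```text
time_s: 14.1
tool_pos: [0.6272, -0.0137, 0.1275]
orientation: [[0.227, -0.974, 0.0], [-0.974, -0.227, 0.0], [-0.0, -0.0, -1.0]]
force: [0.2, -0.9, -0.4]
finger_gap: 0.001
```

```bash
python3 look.py we 1
```

```text
14.1 [ 0.6272 -0.0137  0.1275] [-0.0985  0.0007  0.1275] [ 0.2474 -0.8786 -0.4144] 0.0008625962808601655
```

View pics/wes.png

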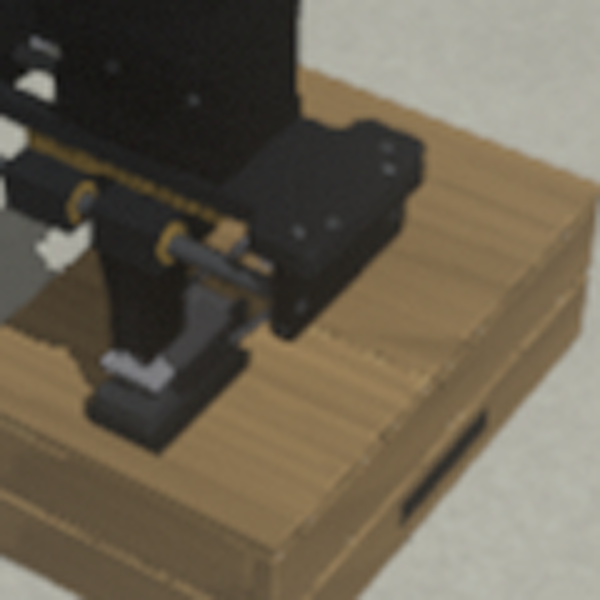

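View pics/we.png

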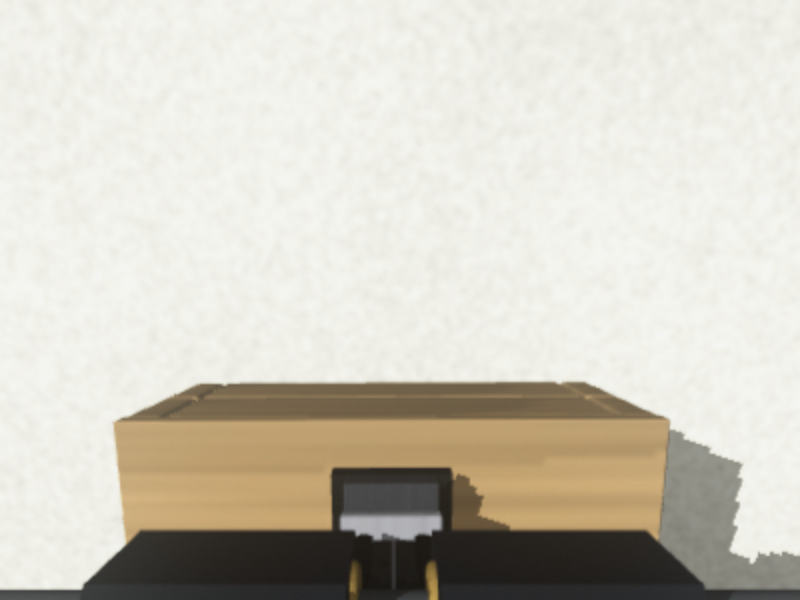

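Call:
servo_tool(
  commands=[
    {"x":0.001,"y":0.0003,"z":-0.001,"yaw":0,"jaw":0},
    {"x":0.001,"y":0.0003,"z":-0.001,"yaw":0,"jaw":0},
    {"x":0.001,"y":0.0003,"z":-0.001,"yaw":0,"jaw":0},
    {"x":0,"y":0,"z":-0.001,"yaw":0,"jaw":0},
    {"x":0,"y":0,"z":-0.001,"yaw":0,"jaw":0},
    {"x":0,"y":0,"z":0,"yaw":0,"jaw":0},
    {"x":0,"y":0,"z":0,"yaw":0,"jaw":0},
    {"x":0,"y":0,"z":0,"yaw":0,"jaw":0},
  ],
)

```text
time_s: 15.0
tool_pos: [0.6302, -0.0128, 0.1226]
orientation: [[0.227, -0.974, 0.0], [-0.974, -0.227, 0.0], [0.0, -0.0, -1.0]]
force: [0.5, 0.3, 0.2]
finger_gap: 0.004
```

Call:
servo_tool(
  commands=[
    {"x":0,"y":0,"z":-0.001,"yaw":0,"jaw":0},
    {"x":0,"y":0,"z":0,"yaw":0,"jaw":0},
    {"x":0,"y":0,"z":-0.001,"yaw":0,"jaw":0},
    {"x":0,"y":0,"z":0,"yaw":0,"jaw":0},
    {"x":0,"y":0,"z":-0.001,"yaw":0,"jaw":0},
    {"x":0,"y":0,"z":0,"yaw":0,"jaw":0},
    {"x":0,"y":0,"z":0,"yaw":0,"jaw":0},
    {"x":0,"y":0,"z":0,"yaw":0,"jaw":0},
  ],
)

```text
time_s: 15.8
tool_pos: [0.6304, -0.0128, 0.1211]
orientation: [[0.227, -0.974, 0.001], [-0.974, -0.227, -0.0], [0.001, -0.001, -1.0]]
force: [-4.2, -0.3, 11.3]
finger_gap: 0.006
```

```bash
python3 look.py wf 1; python3 -c "
from h import *
s=status.get_state();print(s['force'],s['tool_pos'])"
```

```text
15.8 [ 0.6304 -0.0128  0.1211] [-0.1019  0.0006  0.1211] [-4.2408 -0.3125 11.3214] 0.0058305472134617875
[-4.2658 -0.8221 11.3067] [ 0.6304 -0.0128  0.1211]
```

View pics/wfs.png

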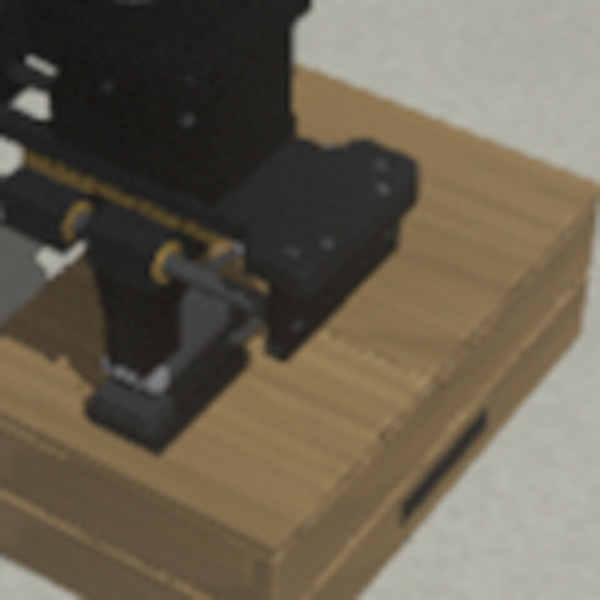

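View pics/wf.png

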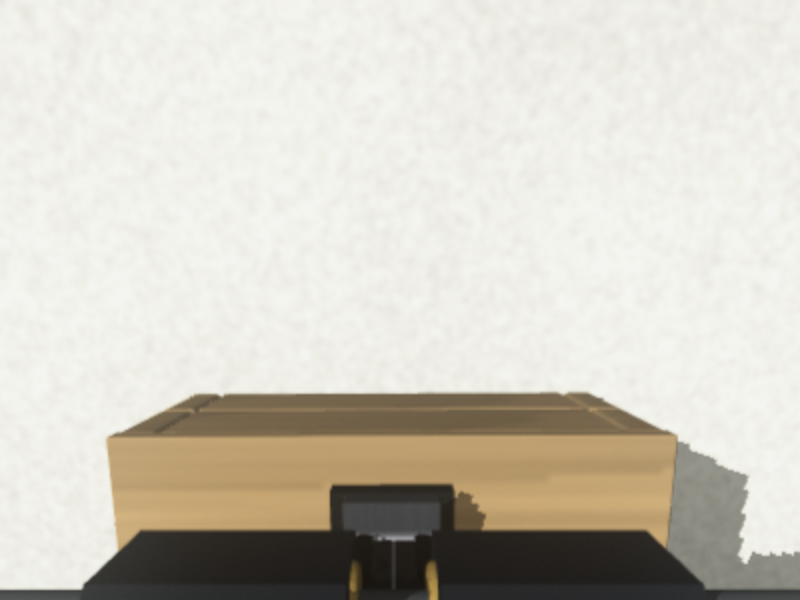

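Call:
servo_tool(
  commands=[
    {"x":0,"y":0,"z":-0.0003,"yaw":0,"jaw":0},
    {"x":0,"y":0,"z":0,"yaw":0,"jaw":0},
    {"x":0,"y":0,"z":-0.0002,"yaw":0,"jaw":0},
    {"x":0,"y":0,"z":0,"yaw":0,"jaw":0},
    {"x":0,"y":0,"z":0,"yaw":0,"jaw":0},
    {"x":0,"y":0,"z":0,"yaw":0,"jaw":0},
    {"x":0,"y":0,"z":0,"yaw":0,"jaw":0},
    {"x":0,"y":0,"z":0,"yaw":0,"jaw":0},
  ],
)

```text
time_s: 16.7
tool_pos: [0.6304, -0.0128, 0.121]
orientation: [[0.227, -0.974, 0.001], [-0.974, -0.227, -0.0], [0.001, -0.001, -1.0]]
force: [-5.3, 0.3, 14.3]
finger_gap: 0.005
```

Call:
servo_tool(
  commands=[
    {"x":0,"y":0,"z":-0.0002,"yaw":0,"jaw":0},
    {"x":0,"y":0,"z":0,"yaw":0,"jaw":0},
    {"x":0,"y":0,"z":0,"yaw":0,"jaw":0},
    {"x":0,"y":0,"z":0,"yaw":0,"jaw":0},
    {"x":0,"y":0,"z":0,"yaw":0,"jaw":0},
    {"x":0,"y":0,"z":0,"yaw":0,"jaw":0},
    {"x":0,"y":0,"z":0,"yaw":0,"jaw":0},
    {"x":0,"y":0,"z":0,"yaw":0,"jaw":0},
  ],
)

```text
time_s: 17.5
tool_pos: [0.6305, -0.0128, 0.121]
orientation: [[0.227, -0.974, 0.001], [-0.974, -0.227, -0.001], [0.001, -0.001, -1.0]]
force: [-6.6, -0.3, 15.8]
finger_gap: 0.009
```

Call:
servo_tool(
  commands=[
    {"x":0,"y":0,"z":0,"yaw":0,"jaw":0},
    {"x":0,"y":0,"z":0,"yaw":0,"jaw":0},
    {"x":0,"y":0,"z":0,"yaw":0,"jaw":0},
    {"x":0,"y":0,"z":0,"yaw":0,"jaw":0},
    {"x":0,"y":0,"z":0,"yaw":0,"jaw":0},
    {"x":0,"y":0,"z":0,"yaw":0,"jaw":0},
    {"x":0,"y":0,"z":0,"yaw":0,"jaw":0},
    {"x":0,"y":0,"z":0,"yaw":0,"jaw":0},
  ],
)

```text
time_s: 18.3
tool_pos: [0.6304, -0.0128, 0.1209]
orientation: [[0.227, -0.974, 0.001], [-0.974, -0.227, -0.001], [0.001, -0.001, -1.0]]
force: [-6.3, -0.3, 15.8]
finger_gap: 0.003
```

Call:
servo_tool(
  commands=[
    {"x":0,"y":0,"z":0.002,"yaw":0,"jaw":0},
    {"x":0,"y":0,"z":0.01,"yaw":0,"jaw":0},
    {"x":0,"y":0,"z":0.03,"yaw":0,"jaw":0},
    {"x":0,"y":0,"z":0.04,"yaw":0,"jaw":0},
    {"x":-0.03,"y":-0.007,"z":0.01,"yaw":0,"jaw":0},
    {"x":-0.04,"y":-0.009,"z":0,"yaw":0,"jaw":0},
    {"x":-0.04,"y":-0.009,"z":0,"yaw":0,"jaw":0},
    {"x":-0.02,"y":-0.005,"z":0,"yaw":0,"jaw":0},
  ],
)

```text
time_s: 19.1
tool_pos: [0.4976, -0.0436, 0.2113]
orientation: [[0.226, -0.974, -0.0], [-0.974, -0.226, -0.001], [0.001, 0.001, -1.0]]
force: [0.1, -0.4, 0.4]
finger_gap: 0.002
```

```bash
python3 look.py wg 1
```

```text
19.1 [ 0.4976 -0.0436  0.2113] [ 0.0345 -0.0001  0.2113] [ 0.1149 -0.4433  0.3881] 0.002002890629517889
```

View pics/wgs.png

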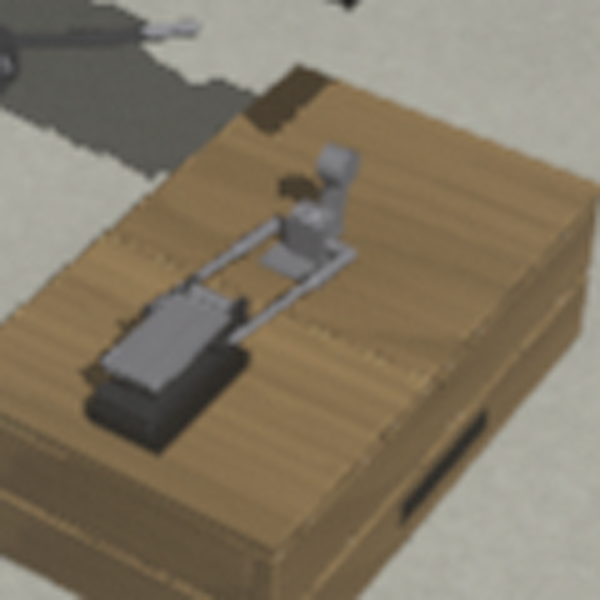

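View pics/wg.png

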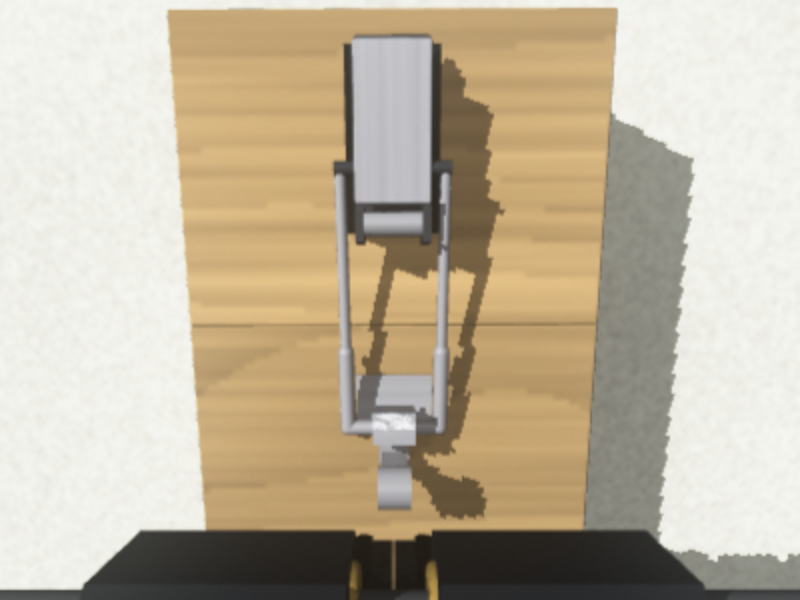

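```bash
python3 - <<'E'
from h import *
S=read_camera('scene')[:,:,::-1];cv2.imwrite('pics/fin_s.png',S);cv2.imwrite('pics/fin_sc.png',cv2.resize(S[215:265,270:330],None,fx=12,fy=12,interpolation=cv2.INTER_CUBIC))
a=read_camera('wrist')[:,:,::-1];cv2.imwrite('pics/fin_w.png',cv2.resize(a[5:130,270:360],None,fx=4.8,fy=4.8,interpolation=cv2.INTER_CUBIC))
np.save('fin.npy',status.get_state(),allow_pickle=True)
E
```

```text
(no output)
```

View pics/fin_sc.png

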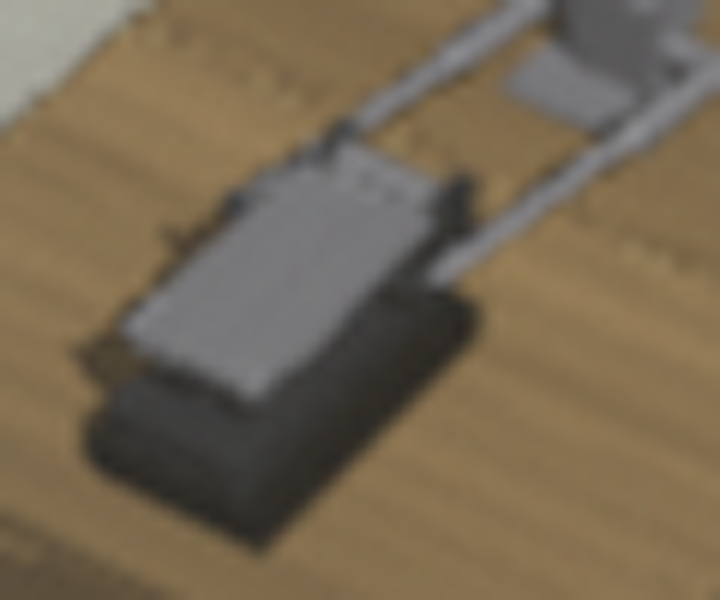

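View pics/fin_w.png

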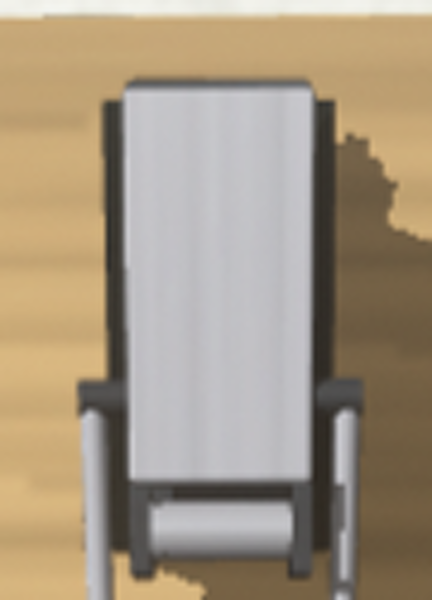

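```bash
python3 - <<'E'
from h import *
b=np.load('box.npy');W=cam('wrist',np.load('fin.npy',allow_pickle=True).item());S=cam('scene')
w=lambda u,v:np.array([270+u/4.8-.4,5+v/4.8-.4]); s=lambda u,v:np.array([270+u/12-.45,215+v/12-.45])
for n,p,q in [('tip+',s(120,333),w(312,87)),('tip-',s(250,400),w(125,87)),('near+',s(318,163),w(308,482)),('near-',s(440,212),w(132,482))]:
    X,f=tri([(S,p),(W,q)]); print(n,w2box(b,X),f)
# vertical check: model flat for p vs tilt in wrist only
for p in(0,.004,.008):
  for th in (0,.1,.2):
    d=np.array([-np.cos(th),np.sin(th)]);nn=np.array([np.sin(th),np.cos(th)]);o=[]
    for rho in(.056,.006):
      for y in(.013,-.013):
        P=np.array([-.0565,.108+p])+rho*d+.005*nn
        for C,off,sc in((W,(270-.4,5-.4),4.8),(S,(270-.45,215-.45),12)): o+=list((proj(C,box2w(b,(P[0],y,P[1])))-off)*sc)
    print(p,th,np.array(o).round(0))
print(' obs',[312,87,120,333,125,87,250,400,308,482,318,163,132,482,440,212])
E
```

```text
tip+ [-0.113   0.0124  0.1182] [ 1.901   0.4038  0.5728 -0.2728]
tip- [-0.1132 -0.0128  0.1178] [ 1.8133  0.2363  0.5396 -0.2939]
near+ [-0.0628  0.0121  0.1186] [ 0.851   0.0965  0.2528 -0.1414]
near- [-0.0627 -0.0127  0.1205] [ 1.1377  0.0329  0.3306 -0.2097]
0 0 [317. 103. 143. 358. 128. 103. 276. 423. 314. 488. 325. 187. 134. 488.
 456. 247.]
0 0.1 [319.  95. 145. 330. 126.  96. 278. 394. 314. 491. 327. 182. 134. 492.
 458. 242.]
0 0.2 [321.  93. 149. 300. 124.  94. 283. 364. 314. 495. 329. 178. 134. 496.
 460. 238.]
0.004 0 [318.  93. 142. 340. 126.  94. 276. 404. 315. 485. 325. 168. 133. 485.
 456. 229.]
0.004 0.1 [321.  85. 144. 312. 124.  86. 278. 376. 315. 488. 327. 164. 133. 489.
 458. 224.]
0.004 0.2 [323.  82. 148. 281. 122.  83. 282. 345. 315. 492. 329. 160. 133. 493.
 460. 220.]
0.008 0 [320.  83. 141. 322. 125.  84. 275. 386. 316. 481. 324. 150. 131. 482.
 456. 210.]
0.008 0.1 [322.  75. 143. 293. 122.  76. 278. 357. 317. 485. 326. 146. 131. 486.
 458. 206.]
0.008 0.2 [325.  72. 147. 263. 120.  73. 282. 327. 317. 489. 328. 141. 131. 490.
 460. 201.]
 obs [312, 87, 120, 333, 125, 87, 250, 400, 308, 482, 318, 163, 132, 482, 440, 212]
```

```bash
python3 -c "
from station import r,status
print(status.get_state()['force'],status.get_state()['time_s']); print(r.hand_in())"
```

```text
[1.09857107 0.81125695 0.87648916] 19.3
the job is handed in; nothing more can be done
None
```

The box is latched shut and the job is handed in, at about 19 s of the 67 s allowed.

- **Hooking:** I gripped the tab, carried the bar over and down beyond the keeper's lip, and drew it back under the lip until it met the post. Then I let go of the tab.
- **Closing the lever:** I pressed the lever over with the shut fingertips until it stopped. I then held about 15.8 N straight down for about 1.5 s. A sideways component of about 6 N brought the total to about 17 N. The force was read only at the end of each move, and no reading came near 25 N.

After backing off, my last checks showed:

- **Lid:** the gap between lid and deck has shrunk to a thin line.
- **Loop:** the bar sits under the hook.
- **Lever:** it lies flat, with tip and root both at a height of about 118–120 mm by triangulation.
- **Robot:** it touches nothing, with about 1–2 N of sensor noise.

- **Flatness margin:** the fingertips met the lever at 121 mm, 1–3 mm above the camera figure and about the size of the calibration error. I judged it seated because at 11–16 N it hardly moved further.
- **Bystanders:** I never went near the sugar bowl, jam jar, plates or scoop, but I did not measure their positions again at the end.

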